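# Set and load the die nest

## Robot

A 6-joint arm with a two-finger parallel gripper is mounted at the origin on a cart in front of the work surface, level with it; the furniture and walls round the work are solid. World frame = base frame: x ahead of the robot, y to its left, z up, the work surface at z = 0. Lengths are in m, angles in degrees, forces in N, time in s.
With the tool pointing down it reaches from about 0.4 to 0.825 m from the base axis. Payload 7 kg.
Tool frame: the origin (TCP) lies between the finger pads; the fingertips stand 19 mm ahead of it and the grasp point (between the pads) is the TCP; z points along the fingers, y is the line along which they close (so a half turn about z gives the same grasp; the last joint's range is limited). The gripper opens to 88 mm and grips with 3 to 60 N. Pads are 19 mm wide; open, the fingers measure 130 mm over their backs; the gripper's body (78 mm by 193 mm) begins 47 mm behind the grasp point.
Start: joints at [-47.664, 20.546, 0.682, 0, -70.136, -16.507], TCP at [0.294, -0.608, 0.213] pointing down, gripper open.
Joint ranges: [-176.03, 176.03], [-82.01, 121.73], [-58.28, 71.71], [-173.87, 95.51], [-174.79, -0.11], [-173.66, 173.66]. Speed limits (degrees/s): [136.94, 136.94, 172.46, 180, 180, 180].

## Interface

Orientations are given as [roll, pitch, yaw] about the fixed x, y, z axes, in that order (R = Rz(yaw) Ry(pitch) Rx(roll)).
In Python, from plant import get_obs, snapshot, close_job, spot_in, spot_point gives the robot as it stands.
- The arm moves only by the tool play_rows, never from a script. Its argument "plan" is a list of rows, each a list of 6 numbers: the shift along the tool's x, y, z in cm, then the turn, a rotation vector about the tool's x, y, z in degrees. A call has 1 to 20 rows; each row shifts and turns the commanded pose from where the row before left it, along the tool's axes as they then stand; what a row does not reach is not made up. A row lasts 1/12 s, in which the tool goes at most 41.7 mm and 7.16 degrees, less where a joint would pass 70% of its speed; a pose out of reach is approached as far as the arm can. A call is refused whole if a number of a shift passes 4.17 or a number of a turn 7.16, either way. A call with a gripper value outside its range is refused whole. "grip" is the finger opening in cm, from 0 to 8.76, set as the call begins (left out, the last holds). The fingers move at their own pace and stop on an object; the grip force is fixed at half the most. Time passes only in rows, so rows that do not move let the fingers close. It gives the time, the measured TCP pose, the force, the opening and the grip force at its end, in the units of the state.
- get_obs(): the state, without advancing time (a new reading comes with each control period).
- snapshot(name): name is "scene" or "top"; returns a dict with "frame" (480x640x3 uint8, red, green, blue), "fx", "fy", "cx", "cy" (pixels), "k1" (the pictures are not rectified: a ray, as slopes to the right and down, at radius r is drawn at 1 + k1 r^2 times it, then the intrinsics apply), "position" and "attitude" of the camera in the world. Camera axes: x right, y down, z forward; pixel columns grow to the right and rows downward; lengths in m; the calibration is good to about 2 mm. A picture is of the moment at which its call begins. There is no depth.
- close_job(): hands the job in; it is judged then, once.
Trained networks look in the newest picture that a camera, given by its name, has taken for a name from the list of things; names that differ only in an ending like _2 or _b are one class to them, and where a whole thing is asked for, a point or a joint stands for the part that bears it (a point fixed in the world has none). Each returns a list of dicts, best first, with "score" (0 to 1); they miss things now and then, are a little off and sometimes report something else, mostly with a low value. They report only what shows in the picture. A call takes as long as a camera call. They do not tell look-alikes from the thing itself.
- spot_in(camera, thing): "position" ([x, y, z] in m, in world coordinates, good to about 4 mm: the middle of the surface that is visible of it).
- spot_point(camera, thing): "position" ([x, y, z] in m, in world coordinates, good to about 4 mm: a listed point, or the origin of a listed thing).
The state is a dict: "clock": time; "joint_pos": joint angles; "qvel": joint speeds; "tau": joint torques, N m; "tool_pos": TCP position; "orientation": TCP orientation; "force": force on the tool from outside, world axes, zero at the start; "moment": the same for the moment, N m; "opening": finger opening in m; "gripper_force": force on a finger pad.
Only numpy, scipy, OpenCV 4.12 (cv2) and the standard library are available. Lean on these libraries where they do the work, as an engineer would, in place of code of your own. Each camera call takes 0.05 s, during which the arm holds its last target. There are 200 camera calls.

## Task

Set the die nest's floor height and then load it: unscrew the lock ring until it is well loose (about a sixth of a turn or more), turn the adjuster wheel under it until its pointer stands at the brass setting marker, and screw the lock ring fully tight again without losing the setting. Then put every steel die from the bench into a pocket of its own shape, pushed or dropped from just above so that it sits flat down on the pocket floor. Load no die while the ring is loose, and leave the setting marker and the other things on the bench as they are.

Things in the scene. Friction and masses are not known exactly. Their poses are not given: they have to be found in the camera images.
- nest: die nest, fixed: steel plate 124 mm (own x) by 184 mm (own y), top face 28 mm above the bench, with two round, two square and two oblong pockets; joined to its -y end a grey housing 90 x 92 mm, 18 mm high, with the height adjuster. Origin on the bench, x middle of the plate; the plate spans own y -47 to +137 mm, the adjuster's upright axis is at own (0, -105) mm.
- lock_ring (a joint): turn of the knurled steel lock ring: 0 = fully tight (a stop), growing as it is unscrewed anticlockwise seen from above, stop at 1.7 rad. Starts tight. While tight it clamps the wheel; beyond about 0.4 rad the wheel is free. Stays where left; takes 0.3 to 0.7 N m to turn.
- lock_grip (a point): middle of the lock ring, on the adjuster axis, 53.5 mm above the bench: a round ring 34 mm across, 16 mm high (45.5 to 61.5 mm above the bench), just above the wheel; a 10 mm threaded stud rises through it to 66 mm.
- wheel (a joint): turn of the aluminium adjuster wheel, growing clockwise seen from above, 0 to 3.6 rad; each rad lowers the common floor of all pockets by 2.6 mm (1.5 mm below the plate's top face at 0). Stays where left; free it takes about 0.06 N m; clamped it holds against a light grip. When it equals marker the pointer stands at the marker.
- wheel_grip (a point): middle of the wheel's knurled rim, on the adjuster axis, 36 mm above the bench: round, 60 mm across, 14 mm high (29 to 43 mm above the bench), directly under the lock ring. The fingers can straddle the lock ring to grip the rim.
- pointer_tip (a point): tip of the black pointer 4 mm wide that sticks out 7 mm from under the wheel (a black line on the wheel's top shows the same direction), 37 mm out from the adjuster axis and 24.5 mm above the bench. At wheel value 0 it points along the nest's +y.
- marker (a joint): angle of the setting marker on the dial round the wheel, in the same sense and from the same zero as wheel; stiff, to be left as found.
- marker_tip (a point): inner end of the setting marker, a brass tab 5 to 10 mm wide and up to 27 mm above the bench at 37 to 44 mm from the adjuster axis; this point is 37 mm out, where the pointer tip has to come.
- floor_top (a point): middle of the upper face of the movable floor under the pockets; z up. Its height above the bench is 26.5 mm - 2.6 mm x wheel angle in rad.
- pocket_round_a (a point): centre of the mouth of one round pocket, level with the plate's top face; the pocket is 3 mm wider than its die in all directions, its axes along the nest's. Either round pocket will do.
- pocket_round_b (a point): centre of the mouth of one round pocket, level with the plate's top face; the pocket is 3 mm wider than its die in all directions, its axes along the nest's. Either round pocket will do.
- pocket_square_a (a point): centre of the mouth of one square pocket, level with the plate's top face; the pocket is 3 mm wider than its die in all directions, its axes along the nest's. Either square pocket will do.
- pocket_square_b (a point): centre of the mouth of one square pocket, level with the plate's top face; the pocket is 3 mm wider than its die in all directions, its axes along the nest's. Either square pocket will do.
- pocket_oblong_a (a point): centre of the mouth of one oblong pocket, level with the plate's top face; the pocket is 3 mm wider than its die in all directions, its axes along the nest's (46 mm side of the die along own y). Either oblong pocket will do.
- pocket_oblong_b (a point): centre of the mouth of one oblong pocket, level with the plate's top face; the pocket is 3 mm wider than its die in all directions, its axes along the nest's (46 mm side of the die along own y). Either oblong pocket will do.
- die_round_a: loose round steel die, 34 mm across and 24 mm high, 90 g nominal (60 to 120 g), top and bottom alike, a small dark disc on each; starts standing on the bench, to the left of the nest (a fixed wooden rail 30 mm high lies beyond, x over 575 mm, y 350 to 376 mm). Origin at its middle, 12 mm above its underside, own z along its height. May be absent.
- die_round_b: loose round steel die, 34 mm across and 24 mm high, 90 g nominal (60 to 120 g), top and bottom alike, a small dark disc on each; starts standing on the bench, to the left of the nest (a fixed wooden rail 30 mm high lies beyond, x over 575 mm, y 350 to 376 mm). Origin at its middle, 12 mm above its underside, own z along its height. May be absent.
- die_square_a: loose square steel die, 30 x 30 mm and 24 mm high, 90 g nominal (60 to 120 g), top and bottom alike, a small dark disc on each; starts standing on the bench, to the left of the nest (a fixed wooden rail 30 mm high lies beyond, x over 575 mm, y 350 to 376 mm). Origin at its middle, 12 mm above its underside, own z along its height. May be absent.
- die_square_b: loose square steel die, 30 x 30 mm and 24 mm high, 90 g nominal (60 to 120 g), top and bottom alike, a small dark disc on each; starts standing on the bench, to the left of the nest (a fixed wooden rail 30 mm high lies beyond, x over 575 mm, y 350 to 376 mm). Origin at its middle, 12 mm above its underside, own z along its height. May be absent.
- die_oblong_a: loose oblong steel die, 26 mm (own x) x 46 mm (own y) and 24 mm high, 90 g nominal (60 to 120 g), top and bottom alike, a small dark disc on each; starts standing on the bench, to the left of the nest (a fixed wooden rail 30 mm high lies beyond, x over 575 mm, y 350 to 376 mm). Origin at its middle, 12 mm above its underside, own z along its height. May be absent.
- pot: small red and white pot, 58 mm across and 50 mm high, a bystander
- blue_box: small blue box, 26 x 46 x 14 mm, a bystander
- bottle: small bottle with a tan cap, 31 mm across and 79 mm high, a bystander
There are look-alikes about, which are no part of the job. Leave any orange or red look-alike of the die_square_a alone.

How it is judged (in metres and radians):
On the way, in this order (a step that is already met when the one before it is completed fails the run):
1. the lock ring is loosened (turned back more than 0.9 rad) (value of joint lock_ring above 0.9 rad), for 0.2 s.
2. with the ring loose (over 0.5 rad), the pointer tip stands within 4.5 mm of the marker tip (value of joint lock_ring above 0.5 rad and distance between pointer_tip and marker_tip below 0.0045 m and velocity of joint wheel below 0.1 rad/s), for 0.3 s.
3. the lock ring is tight again (below 0.15 rad), the pointer still within 4.5 mm of the marker (value of joint lock_ring below 0.15 rad and distance between pointer_tip and marker_tip below 0.0045 m), for 0.2 s.
4. every die present sits on the floor of a pocket of its shape ((horizontal distance between die_round_a and pocket_round_a below 0.004 m or horizontal distance between die_round_a and pocket_round_b below 0.004 m) and z of each of die_round_a, die_round_b, die_square_a, die_square_b, die_oblong_a in the frame of floor_top below 0.0145 m and angle between the z axis of each of die_round_a, die_round_b, die_square_a, die_square_b, die_oblong_a and the z axis of nest, either way round below 0.07 rad and (horizontal distance between die_round_b and pocket_round_a below 0.004 m or horizontal distance between die_round_b and pocket_round_b below 0.004 m) and (horizontal distance between die_square_a and pocket_square_a below 0.004 m or horizontal distance between die_square_a and pocket_square_b below 0.004 m) and (horizontal distance between die_square_b and pocket_square_a below 0.004 m or horizontal distance between die_square_b and pocket_square_b below 0.004 m) and (horizontal distance between die_oblong_a and pocket_oblong_a below 0.004 m or horizontal distance between die_oblong_a and pocket_oblong_b below 0.004 m)), for 0.2 s.
At the end, for the whole second after the job is handed in: Lock ring within 0.15 rad of tight, pointer tip within 4.5 mm of the marker tip, every die present at rest in a pocket of its own shape: within 4 mm of its centre, level within 0.07 rad, its underside within 2.5 mm of the pocket floor (all of step 3 and all of step 4 and linear speed of each of die_round_a, die_square_a, die_square_b, die_oblong_a, die_round_b below 0.02 m/s); the robot touches nothing.
It fails at once if a die lies in a pocket while the lock ring is loose (over 0.5 rad) (value of joint lock_ring above 0.5 rad and (distance between any of die_round_a, die_round_b and pocket_round_a below 0.016 m or distance between any of die_round_a, die_round_b and pocket_round_b below 0.016 m or distance between any of die_square_a, die_square_b and pocket_square_a below 0.016 m or distance between any of die_square_a, die_square_b and pocket_square_b below 0.016 m or distance between die_oblong_a and pocket_oblong_a below 0.016 m or distance between die_oblong_a and pocket_oblong_b below 0.016 m)).
It fails at once if the setting marker is moved by more than 4 mm (distance of marker_tip from where it was at the start of the episode above 0.004 m).
It fails at once if a bystander is moved by more than 3 cm (distance of any of pot, blue_box, bottle from where it was at the start of the episode above 0.03 m).
Of die_round_a, die_square_a, die_square_b, die_oblong_a, die_round_b only 4 to 5 are there at a start; the rules pass over those that are not, and their reading is None.
At some moment in a run one of die_round_a, die_square_a, die_square_b, die_oblong_a, die_round_b may be knocked a few centimetres aside while the robot is not near it.
Once in a run the grip may slacken for a moment while it holds something.
It also fails if it takes over 210 s, if anything falls off the work surface, if the arm or the gripper's body presses on something with over 40 N, if the wrist force passes 120 N, or if a joint passes its speed limit or range.

## Working session

There is one attempt and no reset: what is moved stays moved. The work goes in short steps, Python scripts to look and compute and a tool call to move; the robot and the scene stay as the last step left them, time stands still between calls to the robot, and variables do not carry over. Pictures are saved under pics/ and viewed, at most 14 in all, crops included, and the job is handed in when it is done.

Besides the shell and the picture viewer there is one more tool, called as name([rows], argument=value, ...), one row to a line, values as JSON. play_rows: Moves the arm, as the interface text tells. Its arguments: {"type":"object","properties":{"plan":{"type":"array","items":{"type":"array","items":{"type":"number"}}},"grip":{"type":"number"}},"required":["plan"]}

```bash
ls; mkdir -p pics; cat > h.py <<'E'
import numpy as np, cv2, json
from plant import *
from scipy.spatial.transform import Rotation as R
def cam(s):
    A=np.array(s["attitude"],float)
    M=A if A.shape==(3,3) else (R.from_euler('xyz',A,degrees=True).as_matrix() if A.size==3 else R.from_quat(A).as_matrix())
    return np.array(s["position"]),M
def project(s,P):
    p,M=cam(s); v=(np.atleast_2d(P)-p)@M; a=v[:,:2]/v[:,2:]; r2=(a**2).sum(1,keepdims=True)
    a=a*(1+s["k1"]*r2); return a*[s["fx"],s["fy"]]+[s["cx"],s["cy"]]
def ray(s,uv):
    a0=(np.array(uv,float)-[s["cx"],s["cy"]])/[s["fx"],s["fy"]]; a=a0.copy()
    for _ in range(20): a=a0/(1+s["k1"]*(a@a))
    p,M=cam(s); return p,M@np.array([a[0],a[1],1])
def atz(s,uv,z):
    p,d=ray(s,uv); return p+d*(z-p[2])/d[2]
def save(s,n,box=None,k=1):
    f=s["frame"][:,:,::-1]
    if box: f=f[box[1]:box[3],box[0]:box[2]]
    cv2.imwrite("pics/"+n,cv2.resize(f,None,fx=k,fy=k,interpolation=cv2.INTER_CUBIC))
E
python3 - <<'E'
from h import *
o=get_obs(); print(o)
for c in("scene","top"):
    s=snapshot(c); save(s,c+"0.png"); print(c,{k:v for k,v in s.items() if k!="frame"})
    for t in["nest","lock_grip","wheel_grip","pointer_tip","marker_tip","floor_top","pocket_round_a","pocket_square_a","pocket_oblong_a","die_round_a","die_square_a","die_oblong_a","pot","blue_box","bottle"]:
        print(t,[(round(d["score"],2),np.round(np.array(d["position"])*1000).astype(int).tolist(),project(s,d["position"])[0].astype(int).tolist()) for d in spot_point(c,t)])
E
```

```text
pics
{'clock': 0.0, 'joint_pos': array([-4.76625071e+01,  2.05911354e+01,  6.34038805e-01, -2.13276899e-02,
       -7.01355508e+01, -1.65071097e+01]), 'qvel': array([ 0.14444902,  0.01070606,  0.03906029,  0.06109532, -0.00793104,
        0.02085995]), 'tau': array([ 9.60592624e-04, -5.82714808e+01,  2.93067062e+01,  6.99717969e+00,
        7.08267806e-03, -1.63276868e-04]), 'tool_pos': array([ 0.29386312, -0.60710583,  0.2116243 ]), 'orientation': array([ 1.79905474e+02, -7.10395551e-03, -1.54176874e+02]), 'force': array([-0.28502423,  0.93933367,  0.23782332]), 'moment': array([ 0.03510726, -0.02456539, -0.03389961]), 'gripper_force': 0.0, 'opening': 0.08746677098204711}
scene {'fx': 563.0850445245668, 'fy': 563.0850445245668, 'cx': 317.1940613582429, 'cy': 237.2421991900992, 'k1': -0.17498059955130799, 'position': array([-0.21636614,  1.08822954,  0.6390503 ]), 'attitude': array([-1.16296920e+02, -1.30946259e-01, -1.36767941e+02])}
nest [(0.73, [485, 12, 4], [406, 241])]
lock_grip [(0.64, [471, -92, 54], [434, 212])]
wheel_grip [(0.48, [472, -93, 33], [434, 219])]
pointer_tip [(0.
[... 1722 characters left out ...]
], [378, 260]), (0.61, [456, 0, 27], [398, 287])]
pocket_oblong_a [(0.9, [464, 62, 25], [374, 285]), (0.66, [540, 107, 25], [356, 256]), (0.63, [470, -91, 37], [434, 281])]
die_round_a [(0.73, [562, 234, 13], [307, 249]), (0.54, [472, 249, 12], [301, 284])]
die_square_a [(0.73, [422, 566, 12], [178, 306]), (0.71, [410, 336, 13], [268, 308]), (0.67, [668, 258, 10], [297, 210]), (0.56, [404, 234, 12], [308, 310]), (0.48, [785, 226, 14], [308, 167]), (0.48, [647, -71, 2], [420, 216])]
die_oblong_a [(0.67, [490, 347, 13], [264, 277])]
pot [(0.86, [660, 136, -4], [343, 213])]
blue_box [(0.49, [647, -69, 2], [419, 216])]
bottle [(0.7, [441, 462, 1], [220, 298]), (0.34, [487, -62, 25], [422, 275])]
```

```bash
python3 - <<'E'
from h import *
s=snapshot("top"); np.savez("top0.npz",**s); save(s,"t1.png",(150,130,490,350),2.3)
s=snapshot("scene"); np.savez("scene0.npz",**s);save(s,"s1.png",(230,180,490,380),3)
E
```

```text
(no output)
```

View pics/t1.png

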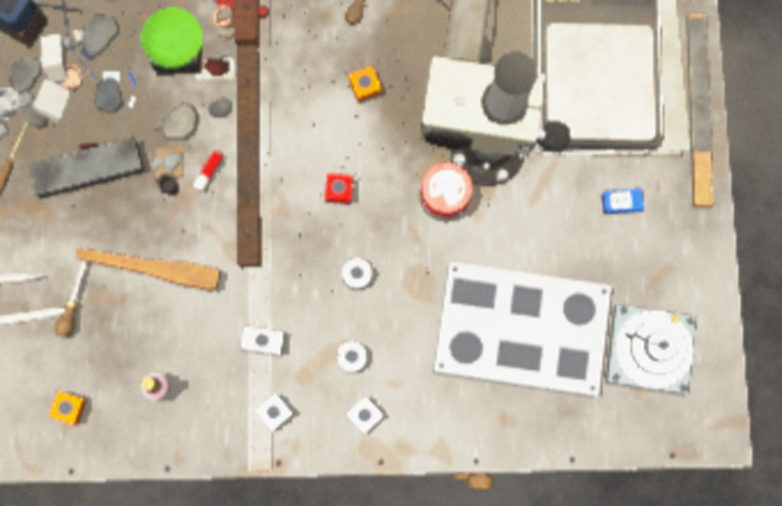

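View pics/s1.png

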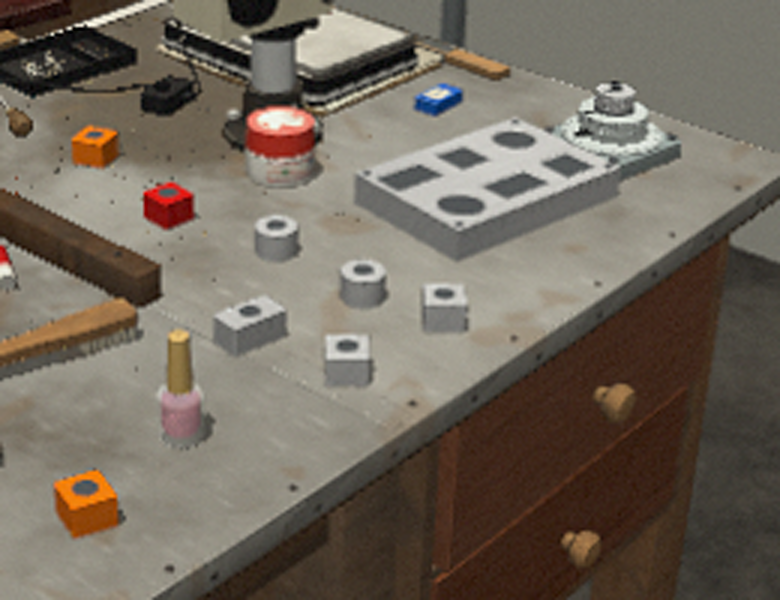

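The five steel dies, in full-frame top pixels, are rounds at (305,248) and (303,284), an oblong at (264,278), and squares at (269,309) and (308,310). Look-alikes are the orange blocks at (309,166) and (179,307) and the red one at (297,211), all to be left alone. The brass marker is near (444,268). Next I measure centroids in both views and check one close crop.

```bash
cat >> h.py <<'E'
def tri(a,ua,b,ub):
    pa,da=ray(a,ua);pb,db=ray(b,ub);da/=np.linalg.norm(da);db/=np.linalg.norm(db)
    t=np.linalg.lstsq(np.c_[da,-db],pb-pa,rcond=None)[0]
    A=pa+t[0]*da;B=pb+t[1]*db; return (A+B)/2,np.linalg.norm(A-B)
def blobs(s,thr,amin,amax,roi,inv=True,k=4):
    g=cv2.cvtColor(s["frame"][roi[1]:roi[3],roi[0]:roi[2]],cv2.COLOR_RGB2GRAY)
    g=cv2.resize(g,None,fx=k,fy=k,interpolation=cv2.INTER_CUBIC)
    m=((g<thr) if inv else (g>thr)).astype(np.uint8)
    n,l,st,c=cv2.connectedComponentsWithStats(m); out=[]
    for i in range(1,n):
        if amin*k*k<st[i,4]<amax*k*k:
            cc=cv2.findContours((l==i).astype(np.uint8),cv2.RETR_EXTERNAL,cv2.CHAIN_APPROX_NONE)[0][0]
            to=lambda p:(np.array(p)+.5)/k-.5+[roi[0],roi[1]]
            out.append((to(c[i]),st[i,4]/k/k,to(cc[:,0,:])))
    return out
E
python3 - <<'E'
from h import *
t=dict(np.load("top0.npz"));s=dict(np.load("scene0.npz"))
for c,q in(("top",t),("scene",s)):
    print(c,"pocket");roi=(335,235,425,305) if c=="top" else (335,210,450,275)
    for u,a,cc in blobs(q,110,40,400,roi): print(np.round(u,1),round(a),np.round(atz(q,u,.0265)*1000,1))
    print(c,"disc");roi=(245,235,325,325) if c=="top" else (295,245,395,315)
    for u,a,cc in blobs(q,130,6,60,roi): print(np.round(u,1),round(a),np.round(atz(q,u,.024)*1000,1))
    print(c,"bodies")
    if c=="top":
      for u,a,cc in blobs(q,215,60,500,roi,False):
        w=np.array([atz(q,p,.024)[:2] for p in cc])*1000
        r=cv2.minAreaRect(w.astype(np.float32)); print(np.round(u,1),round(a),np.round(r,1) if 0 else r)
save(t,"adj.png",(405,250,460,305),10)
E
```

```text
top pocket
top disc
[245.  250.5] 6 [561.3 395.2  24. ]
[273.4 279.4] 11 [484.7 322.3  24. ]
top bodies
[262.6 264.4] 467 ((535.4645385742188, 355.27447509765625), (128.65713500976562, 50.55632019042969), 7.0343098640441895)
[304.4 247.9] 104 ((564.5643310546875, 240.70228576660156), (33.8669548034668, 32.84516525268555), 43.39533615112305)
[279.9 277.7] 138 ((490.4586181640625, 304.4034729003906), (32.26109313964844, 65.37904357910156), 83.47154235839844)
[302.1 284.4] 111 ((470.91217041015625, 248.04437255859375), (31.632997512817383, 36.15852737426758), 85.71088409423828)
[263.5 304.8] 476 ((422.67938232421875, 340.04925537109375), (48.3268928527832, 103.75709533691406), 89.84175872802734)
[279.8 312. ] 193 ((405.1044616699219, 306.93243408203125), (44.06351089477539, 69.69528198242188), 78.15125274658203)
scene pocket
[342.7 217.3] 56 [664.1  51.1  26.5]
[375.8 214.1] 79 [613.5 -26.1  26.5]
[433.5 215.2] 46 [ 496.2 -129.1   26.5]
[401.  226.1] 49 [519.9 -11.4  26.5]
[383.9 232.2] 52 [529.8  48.1  26.5]
[418.5 234.7] 56 [458.1  -0.5  26.5]
[365.9 238.7] 79 [539.8 107.8  26.5]
[401.3 241.2] 79 [468.4  59.3  26.5]
[383.3 247.9] 68 [478.9 117.9  26.5]
[445.3 271.6] 54 [309.2 114.4  26.5]
scene disc
[321.5 254.5] 14 [566.  239.3  24. ]
[350.6 269.5] 16 [471.3 246.9  24. ]
[377.6 277.5] 16 [406.1 233.5  24. ]
[312.8 283.2] 19 [491.3 347.1  24. ]
[345.3 294.8] 20 [411.2 334.7  24. ]
scene bodies
```

View pics/adj.png

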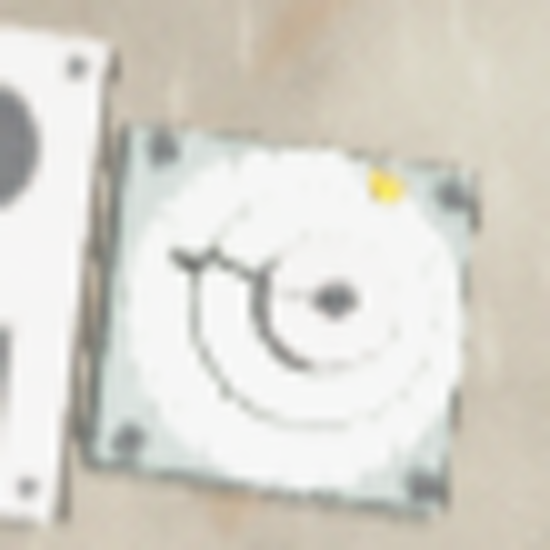

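The crop shows the wheel with its pointer tip at about (422,275), the brass marker at (443.4,268.2) and the stud top at (438,279.4). The marker choice is confirmed. I now tune the thresholds for the top view.

```bash
python3 - <<'E'
from h import *
t=dict(np.load("top0.npz"));s=dict(np.load("scene0.npz"))
P=[]
print("pockets")
S=[[401,226.1],[383.9,232.2],[418.5,234.7],[365.9,238.7],[401.3,241.2],[383.3,247.9]]
for u,a,cc in blobs(t,165,60,400,(338,248,412,298)):
    w=np.array([atz(t,p,.028)[:2] for p in cc])*1000; r=cv2.minAreaRect(w.astype(np.float32))
    k=min(S,key=lambda q:np.linalg.norm(atz(s,q,.027)-atz(t,u,.027)))
    x,e=tri(t,u,s,k); print(np.round(u,1),round(a),np.round(atz(t,u,.027)*1000,1),"tri",np.round(x*1000,1),round(e*1000,1),np.round(r[1],1),round(r[2],1))
print("discs")
S=[[321.5,254.5],[350.6,269.5],[377.6,277.5],[312.8,283.2],[345.3,294.8]]
for q in S:
    g=project(t,atz(s,q,.024))[0]; x0,y0=(g-5).astype(int)
    for u,a,cc in blobs(t,190,5,40,(x0,y0,x0+11,y0+11),k=6):
        x,e=tri(t,u,s,q); 
        if e<.01: print(np.round(u,1),round(a),np.round(atz(t,u,.024)*1000,1),"tri",np.round(x*1000,1),round(e*1000,1))
ax=atz(t,[438.1,279.4],.066);m=atz(t,[443.3,268.2],.027);p=atz(t,[422.1,275.1],.0245)
print(ax,m,p)
for n in(m,p): d=(n-ax)[:2]; print(np.linalg.norm(d),np.degrees(np.arctan2(*d[::-1])))
E
```

```text
pockets
[355.5 257.1] 180 [537.7 109.1  27. ] tri [538.  109.4  27.6] 0.9 [47.3 26.7] 79.8
[378.4 260.6] 137 [527.4  50.   27. ] tri [527.7  50.4  28. ] 0.9 [31.  30.8] 80.0
[401.4 264. ] 136 [517.3  -9.1  27. ] tri [517.5  -8.7  28.1] 0.8 [33.8 33.2] 88.8
[352.2 280.8] 139 [476.5 119.7  27. ] tri [476.8 120.   28. ] 0.8 [33.4 33.9] 43.4
[375.4 284.3] 182 [466.2  60.6  27. ] tri [466.6  61.   27.7] 1.0 [46.8 26.2] 79.7
[398.5 287.7] 139 [456.    1.4  27. ] tri [456.3   1.8  27.8] 0.9 [30.9 30.6] 79.6
discs
[304.7 248.1] 19 [564.5 240.1  24. ] tri [564.6 240.4  24.8] 0.7
[302.4 284.5] 20 [470.  247.8  24. ] tri [470.1 247.9  24.8] 0.4
[312.4 304.6] 5 [418.1 223.3  24. ] tri [416.9 222.1  14.9] 4.1
[308. 310.] 20 [404.5 234.7  24. ] tri [404.7 234.9  25. ] 0.6
[263.4 277.5] 20 [490.2 347.8  24. ] tri [490.2 347.9  24.8] 0.4
[268.4 308.8] 19 [409.9 335.6  24. ] tri [410.1 335.7  24.9] 0.4
[ 0.47144004 -0.09196488  0.066     ] [ 0.50403507 -0.11698527  0.027     ] [ 0.48757559 -0.0615804   0.0245    ]
0.0410908275088444 -37.51033645915201
0.03440309051171869 62.029650604458105
```

The pockets fit a nest yaw of -9.8°, with the adjuster axis at (471.5,-92.2). The wheel needs about 100° clockwise. Moving out over the adjuster now.

play_rows([
  [-2.14, 2.15, 0.3, 0, 0, 0],
  [-2.14, 2.15, 0.3, 0, 0, 0],
  [-2.14, 2.15, 0.3, 0, 0, 0],
  [-2.14, 2.15, 0.3, 0, 0, 0],
  [-2.14, 2.15, 0.3, 0, 0, 0],
  [-2.14, 2.15, 0.3, 0, 0, 0],
  [-2.14, 2.15, 0.3, 0, 0, 0],
  [-2.14, 2.15, 0.3, 0, 0, 0],
  [-2.14, 2.15, 0.3, 0, 0, 0],
  [-2.14, 2.15, 0.3, 0, 0, 0],
  [-2.14, 2.15, 0.3, 0, 0, 0],
  [-2.14, 2.15, 0.3, 0, 0, 0],
  [-2.14, 2.15, 0.3, 0, 0, 0],
  [-2.14, 2.15, 0.3, 0, 0, 0],
  [-2.14, 2.15, 0.3, 0, 0, 0],
  [-2.14, 2.15, 0.3, 0, 0, 0],
  [-2.14, 2.15, 0.3, 0, 0, 0],
  [-2.14, 2.15, 0.3, 0, 0, 0],
], grip=6.0)

```text
clock: 3.2
tool_pos: [0.4726, -0.0899, 0.1588]
orientation: [-180.0, 0.1, -154.2]
force: [0.6, 0.4, -0.8]
opening: 0.0599
gripper_force: 0.0
```

```bash
cat >> h.py <<'E'
def go(x,y,z,yaw=None):
    o=get_obs(); M=R.from_euler('xyz',o["orientation"],degrees=True).as_matrix()
    print("clk",round(o["clock"],2),"pos",np.round(o["tool_pos"]*1000,1),"rpy",np.round(o["orientation"],1),"j6",round(o["joint_pos"][5],1),"op",round(o["opening"]*1000,1),"F",np.round(o["force"],1),"Mz",np.round(o["moment"],2))
    d=M.T@(np.array([x,y,z])-o["tool_pos"])*100; print("tool delta cm",np.round(d,2), "len",round(np.linalg.norm(d),2), "turn +z deg",None if yaw is None else round((o["orientation"][2]-yaw+180)%360-180,1))
    if yaw is not None:
        Rt=R.from_euler('xyz',[180,0,yaw],degrees=True); print("full rotvec tool",np.round((R.from_matrix(M).inv()*Rt).as_rotvec(degrees=True),1))
E
python3 -c "
from h import *
go(.4715,-.0922,.09,-175)"
```

```text
clk 3.2 pos [472.6 -89.9 158.8] rpy [-1.800e+02  1.000e-01 -1.542e+02] j6 -76.9 op 59.9 F [ 0.6  0.4 -0.8] Mz [-0.02 -0.08  0.01]
tool delta cm [ 0.2  -0.16  6.88] len 6.89 turn +z deg 20.8
full rotvec tool [-0.   0.1 20.8]
```

```bash
python3 -c "
from h import *
print(get_obs()['joint_pos'].round(1))"
```

```text
[ 12.7   4.7 -27.6   0.  -57.7 -76.9]
```

play_rows([
  [0.1, -0.08, 0, 0, 0, 7],
  [0.1, -0.08, 0, 0, 0, 7],
  [0, 0, 0, 0, 0, 7],
  [0, 0, 0, 0, 0, 0],
  [0, 0, 0, 0, 0, 0],
])

```text
clock: 3.62
tool_pos: [0.471, -0.0936, 0.1587]
orientation: [180.0, 0.0, -174.9]
force: [-0.9, 0.1, 0.6]
opening: 0.0597
gripper_force: 0.0
```

```bash
python3 -c "
from h import *
print(get_obs()['joint_pos'].round(1))
go(.4715,-.0922,.066,-175)"
```

```text
[ 12.3   4.6 -27.7   0.  -57.7 -97.3]
clk 3.62 pos [471.  -93.6 158.7] rpy [ 180.     0.  -174.9] j6 -97.3 op 59.7 F [-0.9  0.1  0.6] Mz [-0.04 -0.02  0.01]
tool delta cm [-0.06  0.13  9.27] len 9.27 turn +z deg 0.1
full rotvec tool [0.  0.  0.1]
```

play_rows([
  [-0.06, 0.13, 2, 0, 0, 0],
  [0, 0, 2, 0, 0, 0],
  [0, 0, 2, 0, 0, 0],
  [0, 0, 1.9, 0, 0, 0],
  [0, 0, 1, 0, 0, 0],
  [0, 0, 0.5, 0, 0, 0],
  [0, 0, 0, 0, 0, 0],
  [0, 0, 0, 0, 0, 0],
])

```text
clock: 4.28
tool_pos: [0.4718, -0.0924, 0.065]
orientation: [-180.0, 0.0, -175.1]
force: [0.2, -0.3, 0.4]
opening: 0.0601
gripper_force: 0.0
```

play_rows([
  [0, 0, 0, 0, 0, 0],
  [0, 0, 0, 0, 0, 0],
  [0, 0, 0, 0, 0, 0],
  [0, 0, 0, 0, 0, 0],
  [0, 0, 0, 0, 0, 0],
  [0, 0, 0, 0, 0, 0],
], grip=2.0)

```text
clock: 4.78
tool_pos: [0.4715, -0.0923, 0.0648]
orientation: [180.0, 0.0, -175.2]
force: [-0.2, 0.9, -0.9]
opening: 0.0258
gripper_force: 0.0
```

```bash
python3 -c "
from h import *
go(.4715,-.0922,.066,-175)"
```

```text
clk 4.78 pos [471.5 -92.3  64.8] rpy [ 180.     0.  -175.2] j6 -97.6 op 25.8 F [-0.2  0.9 -0.9] Mz [-0.01 -0.01  0.08]
tool delta cm [-0.    0.01 -0.12] len 0.12 turn +z deg -0.2
full rotvec tool [ 0.   0.  -0.2]
```

```bash
python3 -c "
from h import *
s=snapshot('scene'); save(s,'s2.png',(380,150,500,250),5); go(.4715,-.0922,.066)"
```

```text
clk 4.83 pos [471.5 -92.3  64.7] rpy [ 180.     0.  -175.2] j6 -97.6 op 22.8 F [ 0.1 -0.9 -0.3] Mz [-0.01  0.02  0.02]
tool delta cm [-0.    0.01 -0.13] len 0.13 turn +z deg None
```

View pics/s2.png

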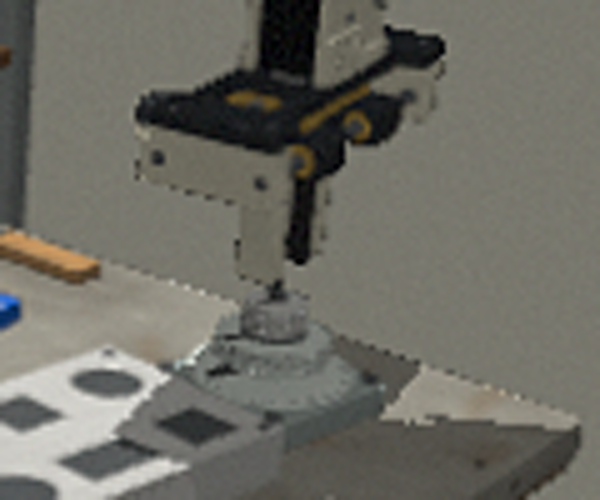

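```bash
python3 -c "
from h import *
s=snapshot('scene')
for z in (.043,.0455,.0615,.066,.07): print(z,((project(s,[.4715,-.0923,z])[0]-[380,150])*5).round(), ((project(s,[.471,-.080,z])[0]-[380,150])*5).round())
go(.4715,-.0922,.066)"
```

```text
0.043 [272. 331.] [260. 339.]
0.0455 [273. 327.] [261. 334.]
0.0615 [276. 299.] [264. 306.]
0.066 [276. 291.] [264. 298.]
0.07 [277. 284.] [265. 291.]
clk 4.88 pos [471.5 -92.3  64.7] rpy [-180.     0.  -175.2] j6 -97.6 op 21.5 F [ 0.1  0.6 -0.2] Mz [ 0.01 -0.05 -0.01]
tool delta cm [-0.    0.01 -0.13] len 0.14 turn +z deg None
```

play_rows([
  [0, 0, 0, 0, 0, 0],
  [0, 0, 0, 0, 0, 0],
  [0, 0, 0, 0, 0, 0],
  [0, 0, 0, 0, 0, 0],
  [0, 0, 0, 0, 0, 0],
], grip=4.6)

```text
clock: 5.3
tool_pos: [0.4714, -0.0923, 0.0645]
orientation: [-180.0, -0.0, -175.2]
force: [0.1, 0.3, 1.0]
opening: 0.0443
gripper_force: 0.0
```

play_rows([
  [0, 0, 0.2, 0, 0, 0],
  [0, 0, 0, 0, 0, 0],
  [0, 0, 0, 0, 0, 0],
])

```text
clock: 5.55
tool_pos: [0.4713, -0.0923, 0.0624]
orientation: [-180.0, -0.0, -175.2]
force: [-0.3, -0.0, -0.3]
opening: 0.046
gripper_force: 0.0
```

play_rows([
  [0, 0, 0.2, 0, 0, 0],
  [0, 0, 0, 0, 0, 0],
  [0, 0, 0, 0, 0, 0],
])

```text
clock: 5.8
tool_pos: [0.4713, -0.0923, 0.0604]
orientation: [-180.0, -0.0, -175.2]
force: [0.7, -0.1, 0.3]
opening: 0.0461
gripper_force: 0.0
```

```bash
python3 -c "
from h import *
s=snapshot('scene'); save(s,'s3.png',(380,150,500,250),5); go(.4715,-.0922,.066)"
```

```text
clk 5.85 pos [471.3 -92.3  60.5] rpy [-180.    -0.  -175.2] j6 -97.6 op 46.0 F [-0.9  0.5  0.6] Mz [ 0.02 -0.04 -0.  ]
tool delta cm [-0.02  0.01 -0.55] len 0.55 turn +z deg None
```

View pics/s3.png

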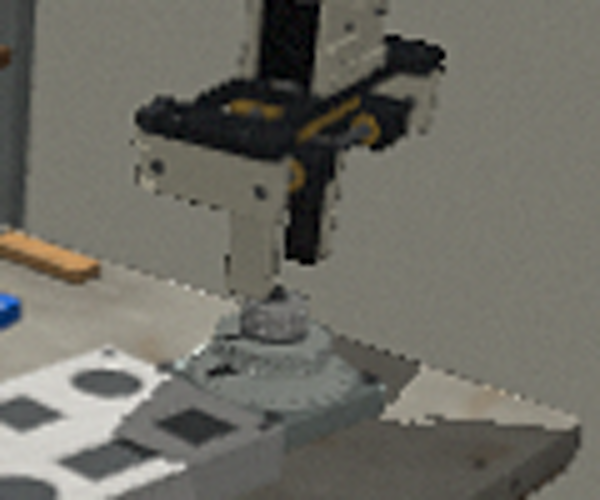

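The near fingertip is at about (252,293) in the crop and the far one at about (305,262). That puts the tips above the ring, higher than expected or off laterally. The top view should tell which.

```bash
python3 -c "
from h import *
s=snapshot('top'); save(s,'t2.png',(380,200,500,320),5); 
for z in (.0605,.12,.2): print(z,((project(s,[.4713,-.0923,z])[0]-[380,200])*5).round())"
```

```text
0.0605 [289. 398.]
0.12 [318. 385.]
0.2 [363. 366.]
```

View pics/t2.png

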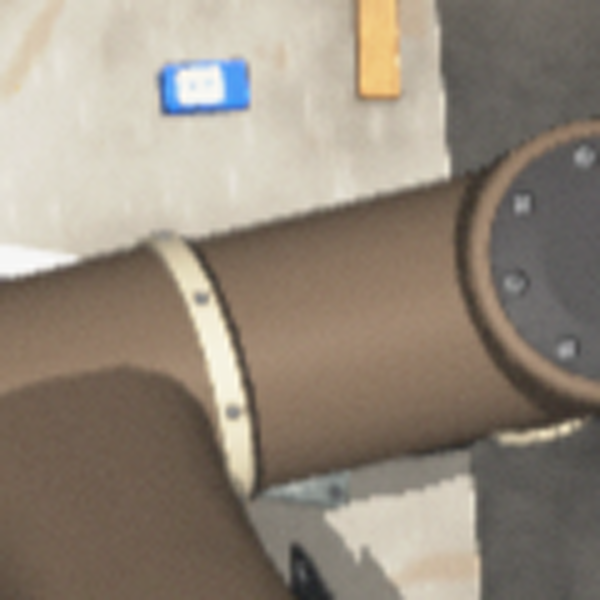

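play_rows([
  [0, 0, 0.25, 0, 0, 0],
  [0, 0, 0.25, 0, 0, 0],
  [0, 0, 0, 0, 0, 0],
])

```text
clock: 6.15
tool_pos: [0.4711, -0.0923, 0.055]
orientation: [180.0, -0.0, -175.2]
force: [-0.7, -0.4, -0.1]
opening: 0.0458
gripper_force: 0.0
```

play_rows([
  [0, 0, 0.25, 0, 0, 0],
  [0, 0, 0.25, 0, 0, 0],
  [0, 0, 0, 0, 0, 0],
])

```text
clock: 6.4
tool_pos: [0.4711, -0.0923, 0.05]
orientation: [180.0, -0.0, -175.2]
force: [0.3, 0.5, -0.2]
opening: 0.0457
gripper_force: 0.0
```

```bash
python3 -c "
from h import *
s=snapshot('scene'); save(s,'s4.png',(380,150,500,250),5); go(.4715,-.0922,.066)"
```

```text
clk 6.45 pos [471.2 -92.3  50.2] rpy [-180.    -0.  -175.2] j6 -97.6 op 46.1 F [-0.1  0.3 -0.3] Mz [-0.03 -0.01  0.01]
tool delta cm [-0.03  0.01 -1.58] len 1.58 turn +z deg None
```

View pics/s4.png

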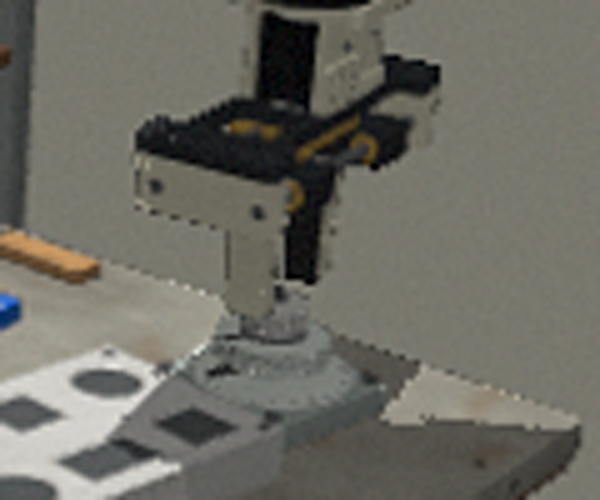

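play_rows([
  [0, 0, 0.25, 0, 0, 0],
  [0, 0, 0.25, 0, 0, 0],
  [0, 0, 0, 0, 0, 0],
])

```text
clock: 6.7
tool_pos: [0.4711, -0.0923, 0.0451]
orientation: [180.0, -0.0, -175.2]
force: [-0.0, -1.1, -0.2]
opening: 0.0458
gripper_force: 0.0
```

play_rows([
  [0, 0, 0.2, 0, 0, 0],
  [0, 0, 0.2, 0, 0, 0],
  [0, 0, 0, 0, 0, 0],
])

```text
clock: 6.95
tool_pos: [0.4712, -0.0923, 0.0412]
orientation: [180.0, -0.0, -175.2]
force: [0.1, -0.1, -0.4]
opening: 0.0458
gripper_force: 0.0
```

play_rows([
  [0, 0, 0, 0, 0, 0],
  [0, 0, 0, 0, 0, 0],
  [0, 0, 0, 0, 0, 0],
  [0, 0, 0, 0, 0, 0],
], grip=2.0)

```text
clock: 7.28
tool_pos: [0.4715, -0.0933, 0.0416]
orientation: [-179.9, -0.0, -175.1]
force: [1.9, -8.9, -2.0]
opening: 0.0325
gripper_force: 30.0
```

```bash
python3 -c "
from h import *
go(.4715,-.0922,.066)"
```

```text
clk 7.28 pos [471.5 -93.3  41.6] rpy [-179.9   -0.  -175.1] j6 -97.6 op 32.5 F [ 1.9 -8.9 -2. ] Mz [-3.02 -0.77  0.03]
tool delta cm [-0.01  0.1  -2.44] len 2.44 turn +z deg None
```

play_rows([
  [0, -0.12, 0, 0, 0, 0],
  [0, 0, 0, 0, 0, 0],
  [0, 0, 0.2, 0, 0, 0],
  [0, 0, 0.2, 0, 0, 0],
  [0, 0, 0, 0, 0, 0],
], grip=4.6)

```text
clock: 7.7
tool_pos: [0.4713, -0.0934, 0.0371]
orientation: [180.0, -0.0, -175.2]
force: [-0.1, -0.6, -0.6]
opening: 0.0459
gripper_force: 0.0
```

play_rows([
  [0, 0, 0, 0, 0, 0],
  [0, 0, 0, 0, 0, 0],
  [0, 0, 0, 0, 0, 0],
  [0, 0, 0, 0, 0, 0],
], grip=2.0)

```text
clock: 8.03
tool_pos: [0.4715, -0.0934, 0.0375]
orientation: [180.0, 0.0, -175.2]
force: [-0.4, 0.6, -0.1]
opening: 0.0332
gripper_force: 30.0
```

```bash
python3 -c "
from h import *
go(.4715,-.0922,.066)"
```

```text
clk 8.03 pos [471.5 -93.4  37.5] rpy [ 180.     0.  -175.2] j6 -97.5 op 33.2 F [-0.4  0.6 -0.1] Mz [ 0.2  -0.03 -0.02]
tool delta cm [-0.01  0.12 -2.85] len 2.85 turn +z deg None
```

play_rows([
  [0, 0, 0, 0, 0, -4],
  [0, 0, 0, 0, 0, -4],
  [0, 0, 0, 0, 0, -4],
  [0, 0, 0, 0, 0, -4],
  [0, 0, 0, 0, 0, -4],
])

```text
clock: 8.45
tool_pos: [0.4715, -0.0934, 0.0376]
orientation: [180.0, 0.0, -155.0]
force: [0.9, 1.2, -0.9]
opening: 0.0328
gripper_force: 30.0
```

```bash
python3 -c "
from h import *
go(.4715,-.0922,.066)"
```

```text
clk 8.45 pos [471.5 -93.4  37.6] rpy [ 180.    0. -155.] j6 -77.3 op 32.8 F [ 0.9  1.2 -0.9] Mz [ 0.31 -0.02 -0.29]
tool delta cm [-0.05  0.11 -2.84] len 2.85 turn +z deg None
```

play_rows([
  [0, 0, 0, 0, 0, -4],
  [0, 0, 0, 0, 0, -4],
  [0, 0, 0, 0, 0, -4],
  [0, 0, 0, 0, 0, -4],
  [0, 0, 0, 0, 0, -4],
  [0, 0, 0, 0, 0, -4],
  [0, 0, 0, 0, 0, -4],
  [0, 0, 0, 0, 0, -4],
  [0, 0, 0, 0, 0, -4],
  [0, 0, 0, 0, 0, -4],
  [0, 0, 0, 0, 0, -4],
  [0, 0, 0, 0, 0, -4],
  [0, 0, 0, 0, 0, -4],
  [0, 0, 0, 0, 0, 0],
  [0, 0, 0, 0, 0, 0],
])

```text
clock: 9.7
tool_pos: [0.4715, -0.0934, 0.0376]
orientation: [-180.0, 0.0, -103.3]
force: [-0.1, 0.5, -0.1]
opening: 0.0333
gripper_force: 30.0
```

```bash
python3 -c "
from h import *
go(.4715,-.0934,.0196)
for _ in range(2):
  s=snapshot('scene'); save(s,'s5.png',(395,185,475,245),8)
go(.4715,-.0934,.0196)
"
```

```text
clk 9.7 pos [471.5 -93.4  37.6] rpy [-180.     0.  -103.3] j6 -25.6 op 33.3 F [-0.1  0.5 -0.1] Mz [0.56 0.17 0.03]
tool delta cm [0.  0.  1.8] len 1.8 turn +z deg None
clk 9.8 pos [471.5 -93.4  37.6] rpy [ 180.     0.  -103.3] j6 -25.6 op 32.9 F [-0.3  1.6 -0.7] Mz [0.61 0.21 0.02]
tool delta cm [0.  0.  1.8] len 1.8 turn +z deg None
```

play_rows([
  [0, 0, 0, 0, 0, 0],
  [0, 0, 0, 0, 0, 0],
  [0, 0, 0, 0, 0, 0],
  [0, 0, 0, 0, 0, 0],
  [0, 0, 0, 0, 0, 0],
  [0, 0, 0, 0, 0, 0],
], grip=8.7)

```text
clock: 10.3
tool_pos: [0.4715, -0.0935, 0.0376]
orientation: [-180.0, -0.0, -103.2]
force: [0.2, 0.9, -0.3]
opening: 0.0675
gripper_force: 0.0
```

play_rows([
  [0, 0, 0.4, 0, 0, 0],
  [0, 0, 0.4, 0, 0, 0],
  [0, 0, 0.4, 0, 0, 0],
  [0, 0, 0, 0, 0, 0],
])

```text
clock: 10.63
tool_pos: [0.4708, -0.0936, 0.0245]
orientation: [179.9, -0.0, -103.2]
force: [-0.0, 0.4, -0.7]
opening: 0.0866
gripper_force: 0.0
```

play_rows([
  [0, 0, 0.2, 0, 0, 0],
  [0, 0, 0.2, 0, 0, 0],
  [0, 0, 0.1, 0, 0, 0],
  [0, 0, 0, 0, 0, 0],
])

```text
clock: 10.97
tool_pos: [0.4714, -0.0935, 0.0203]
orientation: [180.0, -0.0, -103.2]
force: [-0.2, 0.0, -0.6]
opening: 0.0873
gripper_force: 0.0
```

play_rows([
  [0, 0, 0, 0, 0, 0],
  [0, 0, 0, 0, 0, 0],
  [0, 0, 0, 0, 0, 0],
  [0, 0, 0, 0, 0, 0],
], grip=5.0)

```text
clock: 11.3
tool_pos: [0.4716, -0.0935, 0.0207]
orientation: [-180.0, 0.0, -103.2]
force: [-0.6, 0.5, -0.1]
opening: 0.066
gripper_force: 0.0
```

```bash
python3 -c "
from h import *
go(.4715,-.0934,.0196)
s=snapshot('scene'); save(s,'s6.png',(395,175,475,235),8)
"
```

```text
clk 11.3 pos [471.6 -93.5  20.7] rpy [-180.     0.  -103.2] j6 -25.5 op 66.0 F [-0.6  0.5 -0.1] Mz [0.03 0.06 0.02]
tool delta cm [-0.01  0.01  0.11] len 0.11 turn +z deg None
```

View pics/s6.png

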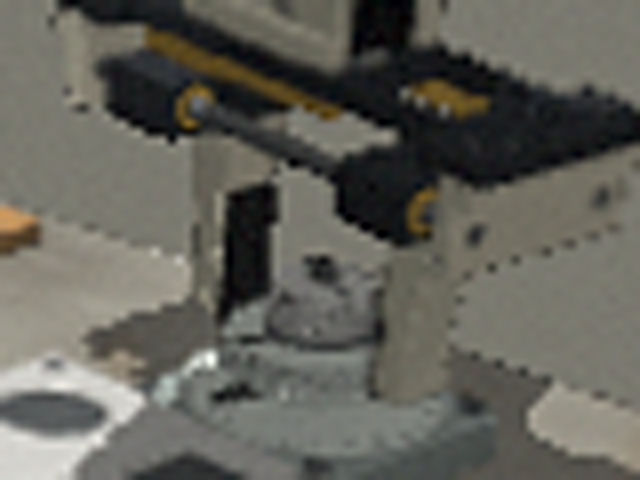

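Fingers straddle the ring at rim height, with the near tip at crop (410,395). Closing on the rim.

play_rows([
  [0, 0, 0, 0, 0, 0],
  [0, 0, 0, 0, 0, 0],
  [0, 0, 0, 0, 0, 0],
  [0, 0, 0, 0, 0, 0],
])

```text
clock: 11.68
tool_pos: [0.4715, -0.0934, 0.0206]
orientation: [180.0, 0.0, -103.2]
force: [-1.1, 0.8, 2.6]
opening: 0.0593
gripper_force: 30.0
```

play_rows([
  [0, 0, 0, 0, 0, 5],
  [0, 0, 0, 0, 0, 5],
  [0, 0, 0, 0, 0, 5],
  [0, 0, 0, 0, 0, 5],
  [0, 0, 0, 0, 0, 5],
  [0, 0, 0, 0, 0, 5],
  [0, 0, 0, 0, 0, 5],
  [0, 0, 0, 0, 0, 5],
  [0, 0, 0, 0, 0, 5],
  [0, 0, 0, 0, 0, 5],
  [0, 0, 0, 0, 0, 5],
  [0, 0, 0, 0, 0, 5],
  [0, 0, 0, 0, 0, 0],
  [0, 0, 0, 0, 0, 0],
])

```text
clock: 12.85
tool_pos: [0.4715, -0.0934, 0.0206]
orientation: [180.0, -0.0, -163.0]
force: [-1.7, 1.7, 4.0]
opening: 0.0592
gripper_force: 30.0
```

```bash
python3 -c "
from h import *
go(.4715,-.0934,.0196)
s=snapshot('scene'); save(s,'s7.png',(395,175,475,235),8)
for a in range(-40,90,10): print(a,((project(s,[.4714+.037*np.cos(np.radians(a)),-.0922+.037*np.sin(np.radians(a)),.0245])[0]-[395,175])*8).round(),end=';')
"
```

```text
clk 12.85 pos [471.5 -93.4  20.6] rpy [ 180.   -0. -163.] j6 -85.3 op 59.2 F [-1.7  1.7  4. ] Mz [ 0.63  0.62 -0.08]
tool delta cm [-0.  -0.   0.1] len 0.1 turn +z deg None
-40 [278. 336.];-30 [260. 337.];-20 [243. 340.];-10 [229. 344.];0 [217. 349.];10 [207. 356.];20 [201. 363.];30 [198. 370.];40 [198. 379.];50 [202. 387.];60 [209. 395.];70 [220. 403.];80 [233. 410.];
```

View pics/s7.png

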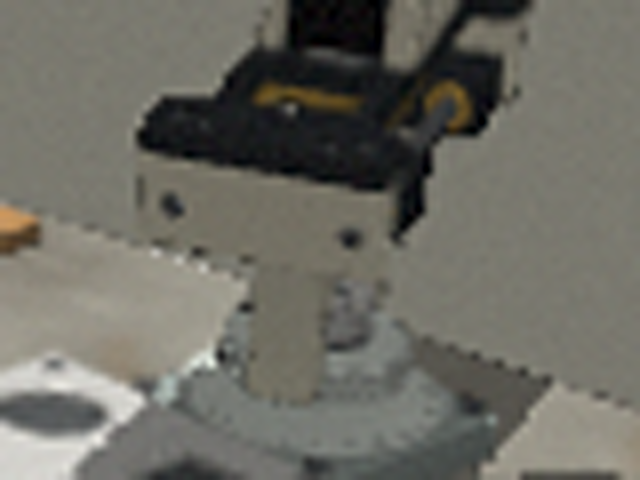

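play_rows([
  [0, 0, 0, 0, 0, 5],
  [0, 0, 0, 0, 0, 5],
  [0, 0, 0, 0, 0, 5],
  [0, 0, 0, 0, 0, 5],
  [0, 0, 0, 0, 0, 5],
  [0, 0, 0, 0, 0, 5],
  [0, 0, 0, 0, 0, 5],
  [0, 0, 0, 0, 0, 4.5],
  [0, 0, 0, 0, 0, 0],
  [0, 0, 0, 0, 0, 0],
  [0, 0, 0, 0, 0, 0],
  [0, 0, 0, 0, 0, 0],
  [0, 0, 0, 0, 0, 0],
])

```text
clock: 13.98
tool_pos: [0.4715, -0.0934, 0.0206]
orientation: [180.0, 0.0, 157.4]
force: [-2.1, 2.5, 5.1]
opening: 0.0591
gripper_force: 30.0
```

play_rows([
  [0, 0, 0, 0, 0, 0],
  [0, 0, 0, 0, 0, 0],
  [0, 0, 0, 0, 0, 0],
  [0, 0, 0, 0, 0, 0],
  [0, 0, 0, 0, 0, 0],
  [0, 0, 0, 0, 0, 0],
], grip=8.7)

```text
clock: 14.48
tool_pos: [0.4715, -0.0935, 0.0205]
orientation: [-180.0, -0.0, 157.3]
force: [0.0, -0.4, -0.0]
opening: 0.0864
gripper_force: 0.0
```

play_rows([
  [0, 0, -1, 0, 0, 0],
  [0, 0, -2, 0, 0, 0],
  [0, 0, -3, 0, 0, 0],
  [0, 0, -3, 0, 0, 0],
  [0, 0, -3, 0, 0, 0],
  [0, 0, -2, 0, 0, 0],
  [0, 0, 0, 0, 0, 0],
])

```text
clock: 15.07
tool_pos: [0.4742, -0.0934, 0.1652]
orientation: [179.8, 0.4, 157.4]
force: [1.1, -0.5, 0.2]
opening: 0.0869
gripper_force: 0.0
```

```bash
python3 -c "
from h import *
go(.4715,-.0934,.0196)
s=snapshot('scene'); save(s,'s8.png',(395,175,475,235),8)
"
```

```text
clk 15.07 pos [474.2 -93.4 165.2] rpy [179.8   0.4 157.4] j6 -125.0 op 86.9 F [ 1.1 -0.5  0.2] Mz [-0.06 -0.2   0.04]
tool delta cm [ 0.35 -0.15 14.56] len 14.56 turn +z deg None
```

View pics/s8.png

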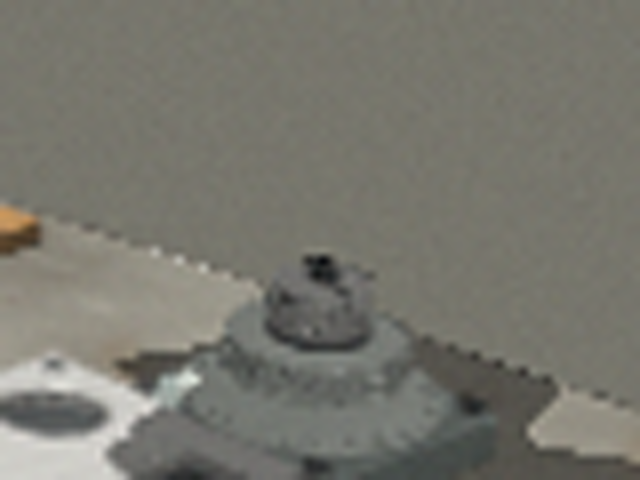

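play_rows([
  [-0.8, -2.37, 0, 0, 0, 0],
  [-0.8, -2.37, 0, 0, 0, 0],
  [-0.8, -2.37, 0, 0, 0, 0],
  [-0.8, -2.37, 0, 0, 0, 0],
  [-0.8, -2.37, 0, 0, 0, 0],
  [-0.8, -2.37, 0, 0, 0, 0],
  [-0.8, -2.37, 0, 0, 0, 0],
  [-0.8, -2.37, 0, 0, 0, 0],
  [-0.8, -2.37, 0, 0, 0, 0],
  [-0.8, -2.37, 0, 0, 0, 0],
  [-0.8, -2.37, 0, 0, 0, 0],
  [-0.8, -2.37, 0, 0, 0, 0],
])

```text
clock: 16.12
tool_pos: [0.4496, -0.3938, 0.159]
orientation: [180.0, -0.1, 157.3]
force: [0.1, 1.0, 0.3]
opening: 0.087
gripper_force: 0.0
```

play_rows([
  [0, 0, 0, 0, 0, -7],
  [0, 0, 0, 0, 0, -7],
  [0, 0, 0, 0, 0, -7],
  [0, 0, 0, 0, 0, -7],
  [0, 0, 0, 0, 0, -7],
  [0, 0, 0, 0, 0, -7],
  [0, 0, 0, 0, 0, -7],
  [0, 0, 0, 0, 0, -7],
  [0, 0, 0, 0, 0, -7],
  [0, 0, 0, 0, 0, -7],
  [0, 0, 0, 0, 0, -7],
  [0, 0, 0, 0, 0, -7],
  [0, 0, 0, 0, 0, -7],
  [0, 0, 0, 0, 0, -7],
  [0, 0, 0, 0, 0, -7],
  [0, 0, 0, 0, 0, -3],
], grip=4.6)

```text
clock: 17.45
tool_pos: [0.4499, -0.3925, 0.159]
orientation: [179.9, 0.1, -94.3]
force: [0.6, -0.3, -0.0]
opening: 0.0461
gripper_force: 0.0
```

```bash
python3 -c "
from h import *
go(.4715,-.0934,.0376,-95)
s=snapshot('top'); save(s,'t3.png',(405,250,460,305),10); np.savez('top1.npz',**s)
"
```

```text
clk 17.45 pos [ 449.9 -392.5  159. ] rpy [ 1.799e+02  1.000e-01 -9.430e+01] j6 18.1 op 46.1 F [ 0.6 -0.3 -0. ] Mz [-0.    0.07  0.03]
tool delta cm [-29.98   0.05  12.17] len 32.36 turn +z deg 0.7
full rotvec tool [0.1 0.1 0.7]
```

View pics/t3.png

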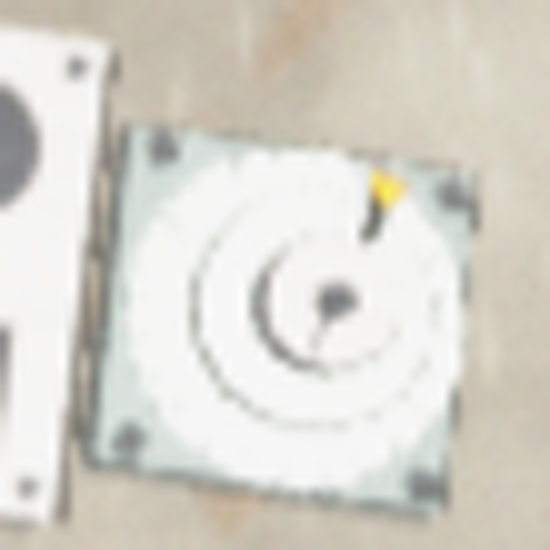

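The pointer (crop (368,240) to (378,205)) meets the brass marker at (388,187). The ring's mark has turned about 70° anticlockwise. A quick angle check follows.

```bash
python3 -c "
from h import *
t=dict(np.load('top1.npz'))
f=t['frame'].astype(int); ax=np.array([.4715,-.0922])
for z,rr in ((.0245,np.arange(31,37,1)),(.026,np.arange(38,44,1)),(.043,np.arange(20,29,1))):
  print(z)
  for r in rr:
    A=np.arange(-65,-10,1.); P=np.array([[ax[0]+r/1000*np.cos(np.radians(a)),ax[1]+r/1000*np.sin(np.radians(a)),z] for a in A]); u=project(t,P).astype(np.float32)
    v=cv2.remap(t['frame'],u[:,:1],u[:,1:],cv2.INTER_CUBIC)[:,0].astype(float)
    w=np.clip(200-v.mean(1),0,None) if r<37 else np.clip(v[:,0]-v[:,2]-40,0,None)
    print(r, round((w*A).sum()/max(w.sum(),1e-9),1),round(w.sum()))
"
```

```text
0.0245
31 -42.6 472
32 -41.8 475
33 -41.0 477
34 -40.0 501
35 -39.2 512
36 -38.4 452
0.026
38 -37.4 722
39 -37.0 960
40 -36.8 1108
41 -36.6 1101
42 -36.5 902
43 -36.7 569
0.043
20 0.0 0
21 0.0 0
22 -38.3 102
23 -38.3 312
24 -38.4 463
25 -38.6 524
26 -38.3 530
27 -37.6 527
28 -36.9 535
```

Pointer and marker agree to within about 1.5°. Going back to tighten.

play_rows([
  [-2.5, 0, 0, 0, 0, 0],
  [-2.5, 0, 0, 0, 0, 0],
  [-2.5, 0, 0, 0, 0, 0],
  [-2.5, 0, 0, 0, 0, 0],
  [-2.5, 0, 0, 0, 0, 0],
  [-2.5, 0, 0, 0, 0, 0],
  [-2.5, 0, 0, 0, 0, 0],
  [-2.5, 0, 0, 0, 0, 0],
  [-2.5, 0, 0, 0, 0, 0],
  [-2.5, 0, 0, 0, 0, 0],
  [-2.5, 0, 0, 0, 0, 0],
  [-2.5, 0, 0, 0, 0, 0],
  [0, 0, 0, 0, 0, 0],
  [0, 0, 0, 0, 0, 0],
  [0, 0, 0, 0, 0, 0],
])

```text
clock: 18.75
tool_pos: [0.4745, -0.0939, 0.16]
orientation: [179.9, -0.0, -94.7]
force: [-0.3, 0.1, 0.5]
opening: 0.046
gripper_force: 0.0
```

```bash
python3 -c "
from h import *
go(.4715,-.0934,.0376,-95)"
```

```text
clk 18.75 pos [474.5 -93.9 160. ] rpy [179.9  -0.  -94.7] j6 -16.8 op 46.0 F [-0.3  0.1  0.5] Mz [-0.02  0.04  0.03]
tool delta cm [-0.03  0.3  12.24] len 12.24 turn +z deg 0.3
full rotvec tool [ 0.1 -0.   0.3]
```

play_rows([
  [-0.03, 0.3, 2, 0, 0, 0],
  [0, 0, 2.5, 0, 0, 0],
  [0, 0, 2.5, 0, 0, 0],
  [0, 0, 2, 0, 0, 0],
  [0, 0, 1, 0, 0, 0],
  [0, 0, 1, 0, 0, 0],
  [0, 0, 0.6, 0, 0, 0],
  [0, 0, 0.6, 0, 0, 0],
  [0, 0, 0, 0, 0, 0],
  [0, 0, 0, 0, 0, 0],
])

```text
clock: 19.58
tool_pos: [0.4719, -0.0937, 0.0385]
orientation: [180.0, -0.0, -94.7]
force: [0.3, 0.1, 0.4]
opening: 0.0462
gripper_force: 0.0
```

```bash
python3 -c "
from h import *
go(.4715,-.0934,.0376,-95)"
```

```text
clk 19.58 pos [471.9 -93.7  38.5] rpy [180.   -0.  -94.7] j6 -17.0 op 46.2 F [0.3 0.1 0.4] Mz [0.02 0.14 0.02]
tool delta cm [-0.03  0.04  0.09] len 0.11 turn +z deg 0.3
full rotvec tool [ 0.  -0.   0.3]
```

Grip and turn clockwise toward the stop.

play_rows([
  [-0.03, 0.04, 0, 0, 0, 0],
  [0, 0, 0, 0, 0, 0],
  [0, 0, 0, 0, 0, 0],
  [0, 0, 0, 0, 0, 0],
  [0, 0, 0, 0, 0, 0],
  [0, 0, 0, 0, 0, 0],
], grip=2.0)

```text
clock: 20.08
tool_pos: [0.4715, -0.0929, 0.039]
orientation: [-180.0, 0.0, -94.7]
force: [-2.5, 1.2, 6.5]
opening: 0.0328
gripper_force: 30.0
```

play_rows([
  [0, 0, 0, 0, 0, 4],
  [0, 0, 0, 0, 0, 4],
  [0, 0, 0, 0, 0, 4],
  [0, 0, 0, 0, 0, 4],
  [0, 0, 0, 0, 0, 4],
  [0, 0, 0, 0, 0, 4],
  [0, 0, 0, 0, 0, 4],
  [0, 0, 0, 0, 0, 4],
  [0, 0, 0, 0, 0, 4],
  [0, 0, 0, 0, 0, 4],
  [0, 0, 0, 0, 0, 4],
  [0, 0, 0, 0, 0, 4],
  [0, 0, 0, 0, 0, 4],
  [0, 0, 0, 0, 0, 4],
  [0, 0, 0, 0, 0, 4],
])

```text
clock: 21.33
tool_pos: [0.4719, -0.0932, 0.0391]
orientation: [-180.0, 0.0, -154.8]
force: [-0.7, -1.4, 4.5]
opening: 0.0327
gripper_force: 30.0
```

```bash
python3 -c "
from h import *
go(.4715,-.0934,.0376)"
```

```text
clk 21.33 pos [471.9 -93.2  39.1] rpy [-180.     0.  -154.8] j6 -77.2 op 32.7 F [-0.7 -1.4  4.5] Mz [-0.44  0.51  0.46]
tool delta cm [ 0.05 -0.    0.15] len 0.15 turn +z deg None
```

play_rows([
  [0, 0, 0, 0, 0, 3],
  [0, 0, 0, 0, 0, 3],
  [0, 0, 0, 0, 0, 3],
  [0, 0, 0, 0, 0, 3],
])

```text
clock: 21.67
tool_pos: [0.472, -0.0932, 0.0391]
orientation: [-180.0, 0.0, -166.7]
force: [-0.7, -2.4, 4.5]
opening: 0.0327
gripper_force: 30.0
```

```bash
python3 -c "
from h import *
go(.4715,-.0934,.0376)"
```

```text
clk 21.67 pos [472.  -93.2  39.1] rpy [-180.     0.  -166.7] j6 -89.1 op 32.7 F [-0.7 -2.4  4.5] Mz [-0.66  0.33  0.6 ]
tool delta cm [ 0.05 -0.    0.15] len 0.16 turn +z deg None
```

play_rows([
  [0, 0, 0, 0, 0, 2],
  [0, 0, 0, 0, 0, 2],
  [0, 0, 0, 0, 0, 2],
  [0, 0, 0, 0, 0, 0],
])

```text
clock: 22.0
tool_pos: [0.4732, -0.0931, 0.0391]
orientation: [-180.0, 0.2, -172.7]
force: [3.7, -4.4, -0.5]
opening: 0.0328
gripper_force: 30.0
```

```bash
python3 -c "
from h import *
go(.4715,-.0934,.0376)"
```

```text
clk 22.0 pos [473.2 -93.1  39.1] rpy [-180.     0.2 -172.7] j6 -95.1 op 32.8 F [ 3.7 -4.4 -0.5] Mz [-1.36 -1.44  0.48]
tool delta cm [ 0.17 -0.01  0.15] len 0.23 turn +z deg None
```

play_rows([
  [0, 0, 0, 0, 0, 2],
  [0, 0, 0, 0, 0, 2],
  [0, 0, 0, 0, 0, 2],
  [0, 0, 0, 0, 0, 2],
  [0, 0, 0, 0, 0, 0],
])

```text
clock: 22.42
tool_pos: [0.4738, -0.0933, 0.0393]
orientation: [-180.0, 0.2, 179.4]
force: [5.8, -6.2, -0.4]
opening: 0.0329
gripper_force: 30.0
```

```bash
python3 -c "
from h import *
go(.4715,-.0934,.0376)"
```

```text
clk 22.42 pos [473.8 -93.3  39.3] rpy [-180.     0.2  179.4] j6 -103.0 op 32.9 F [ 5.8 -6.2 -0.4] Mz [-2.28 -2.1   0.54]
tool delta cm [ 0.23 -0.01  0.17] len 0.29 turn +z deg None
```

The ring is at its stop: the tool slips and walks sideways. Releasing and parking at -y so everything can be checked and the dies measured.

play_rows([
  [0, 0, 0, 0, 0, 0],
  [0, 0, 0, 0, 0, 0],
  [0, 0, 0, 0, 0, 0],
  [0, 0, -0.5, 0, 0, 0],
  [0, 0, -2, 0, 0, 0],
  [0, 0, -3, 0, 0, 0],
  [0, 0, -3, 0, 0, 0],
  [0, 0, -3, 0, 0, 0],
  [0, 0, -1, 0, 0, 0],
], grip=4.6)

```text
clock: 23.17
tool_pos: [0.4734, -0.093, 0.1683]
orientation: [180.0, 0.3, 179.4]
force: [0.7, 0.2, -0.3]
opening: 0.046
gripper_force: 0.0
```

play_rows([
  [0, -2.5, 0, 0, 0, 0],
  [0, -2.5, 0, 0, 0, 0],
  [0, -2.5, 0, 0, 0, 0],
  [0, -2.5, 0, 0, 0, 0],
  [0, -2.5, 0, 0, 0, 0],
  [0, -2.5, 0, 0, 0, 0],
  [0, -2.5, 0, 0, 0, 0],
  [0, -2.5, 0, 0, 0, 0],
  [0, -2.5, 0, 0, 0, 0],
  [0, -2.5, 0, 0, 0, 0],
  [0, -2.5, 0, 0, 0, 0],
  [0, -2.5, 0, 0, 0, 0],
])

```text
clock: 24.17
tool_pos: [0.4676, -0.394, 0.1635]
orientation: [180.0, -0.0, 179.3]
force: [1.3, 0.4, -0.2]
opening: 0.0461
gripper_force: 0.0
```

```bash
cat > dies.py <<'E'
from h import *
s=snapshot('top'); np.savez('top2.npz',**s); go(.5,.2,.12)
g=cv2.cvtColor(s['frame'],cv2.COLOR_RGB2GRAY); hsv=cv2.cvtColor(s['frame'],cv2.COLOR_RGB2HSV)
for n,p in dict(R1=(564.6,240.3),R2=(470.1,247.9),SA=(404.6,234.8),SB=(410,335.7),OB=(490.2,347.9)).items():
    # rectify to world plane z=24mm, 0.5mm/px, 80mm window
    xs=np.arange(-40,40,.5); X,Y=np.meshgrid(xs,xs,indexing='ij')
    u=project(s,np.c_[(p[0]+X.ravel())/1e3,(p[1]+Y.ravel())/1e3,np.full(X.size,.024)]).astype(np.float32).reshape(160,160,2)
    im=cv2.remap(g,u[...,0],u[...,1],cv2.INTER_CUBIC)
    m=(im>228).astype(np.uint8); m=cv2.morphologyEx(m,cv2.MORPH_OPEN,np.ones((5,5)))
    cs=[c for c in cv2.findContours(m,cv2.RETR_EXTERNAL,cv2.CHAIN_APPROX_NONE)[0] if cv2.contourArea(c)>1200]
    for c in cs:
        q=c[:,0,::-1].astype(np.float32)*.5-40+np.array(p,np.float32)   # (x,y)
        r=cv2.minAreaRect(q); d=((im<170)&(cv2.drawContours(np.zeros_like(m),[c],-1,1,-1)>0))
        ii=np.argwhere(d); print(n,"rect",np.round(r[0],1),np.round(r[1],1),round(r[2],1),"disc",np.round(ii.mean(0)*.5-40+p,1) if len(ii) else None,len(ii))
save(s,'t4.png',(240,240,465,330),3.5)
E
python3 dies.py
```

```text
clk 24.22 pos [ 467.7 -397.4  163.2] rpy [-1.800e+02 -1.000e-01  1.793e+02] j6 -68.6 op 46.2 F [ 1.8 -3.9  1.9] Mz [-0.76 -0.41  0.08]
tool delta cm [-2.5  59.78  4.27] len 59.99 turn +z deg None
R1 rect [565.1 241. ] [31.5 32. ] 90.0 disc [564.4 240.1] 430
R2 rect [470.4 247.9] [30.  32.5] 90.0 disc [469.9 247.9] 428
SA rect [404.9 235.2] [29.9 30.2] 42.3 disc [404.4 234.8] 406
SB rect [410.5 339.7] [46. 54.] 90.0 disc [409.9 335.6] 396
OB rect [498.9 347. ] [45.8 41.8] 80.5 disc [490.2 347.9] 433
```

View pics/t4.png

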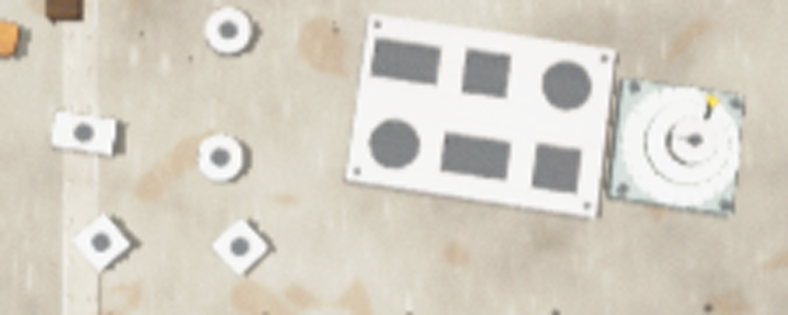

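The picture shows the ring's mark pointing left again, as at the start, so it is tight. The pointer is still at the brass marker (712,102). All five dies are in place. Next: angles for the square and oblong dies by template fit, and the ring mark in numbers.

```bash
cat > fit.py <<'E'
from h import *
def rectify(s,p,z,h=45,d=.5):
    g=cv2.cvtColor(s['frame'],cv2.COLOR_RGB2GRAY); xs=np.arange(-h,h,d); X,Y=np.meshgrid(xs,xs,indexing='ij')
    u=project(s,np.c_[(p[0]+X.ravel())/1e3,(p[1]+Y.ravel())/1e3,np.full(X.size,z)]).astype(np.float32).reshape(*X.shape,2)
    return cv2.remap(g,u[...,0],u[...,1],cv2.INTER_CUBIC).astype(float),X,Y
def fitang(s,p,w,l,z=.024):
    im,X,Y=rectify(s,p,z); best=[]
    for a in np.arange(-90,90,1.) if w!=l else np.arange(0,90,1.):
        c,n=np.cos(np.radians(a)),np.sin(np.radians(a)); x=abs(c*X+n*Y); y=abs(-n*X+c*Y)
        q=np.maximum(x-w/2,y-l/2); best.append((im[(q<-1)&(np.hypot(X,Y)>8)].mean()-im[(q>1)&(q<4)].mean(),a))
    return sorted(best)[-3:]
if __name__=="__main__":
    s=dict(np.load('top2.npz'))
    print("SA",fitang(s,(404.4,234.8),30,30)); print("SB",fitang(s,(409.9,335.6),30,30)); print("OB",fitang(s,(490.2,347.9),26,46))
    for n in('top0.npz','top1.npz','top2.npz'):
        im,X,Y=rectify(dict(np.load(n)),(471.5,-92.2),.0615,20); r=np.hypot(X,Y);A=np.degrees(np.arctan2(Y,X))%360
        pr=[(im[(r>8)&(r<15)&(abs((A-a+180)%360-180)<5)].mean()) for a in range(0,360,10)]; i=np.argsort(pr)[:4]; print(n,[(int(k)*10,round(pr[k])) for k in i])
E
python3 fit.py
```

```text
SA [(np.float64(52.74507119386638), np.float64(45.0)), (np.float64(52.824234727001254), np.float64(42.0)), (np.float64(52.85865966550614), np.float64(43.0))]
SB [(np.float64(52.95413614163613), np.float64(39.0)), (np.float64(53.08072344322346), np.float64(41.0)), (np.float64(53.11495726495727), np.float64(40.0))]
OB [(np.float64(47.73421949083766), np.float64(-11.0)), (np.float64(47.736756363670935), np.float64(-9.0)), (np.float64(47.8859022361664), np.float64(-10.0))]
top0.npz [(80, 226), (90, 237), (70, 237), (350, 243)]
top1.npz [(160, 226), (150, 226), (170, 242), (140, 243)]
top2.npz [(80, 228), (70, 235), (90, 238), (60, 242)]
```

Ring tight and setting kept, by the numbers. Now the oblong first: its axes are already along the nest's. Robot coordinates are camera plus (0.1,-1.1) mm, learned from the ring grip.

play_rows([
  [-0.1, 3.7, 0, 0, 0, 0],
  [-0.1, 3.7, 0, 0, 0, 0],
  [-0.1, 3.7, 0, 0, 0, 0],
  [-0.1, 3.7, 0, 0, 0, 0],
  [-0.1, 3.7, 0, 0, 0, 0],
  [-0.1, 3.7, 0, 0, 0, 0],
  [-0.1, 3.7, 0, 0, 0, 0],
  [-0.1, 3.7, 0, 0, 0, 0],
  [-0.1, 3.7, 0, 0, 0, 0],
  [-0.1, 3.7, 0, 0, 0, 0],
  [-0.1, 3.7, 0, 0, 0, 0],
  [-0.1, 3.7, 0, 0, 0, 0],
  [-0.1, 3.7, 0, 0, 0, 0],
  [-0.1, 3.7, 0, 0, 0, 0],
  [-0.1, 3.7, 0, 0, 0, 0],
  [-0.1, 3.7, 0, 0, 0, 0],
  [-0.1, 3.7, 0, 0, 0, 0],
  [-0.1, 3.7, 0, 0, 0, 0],
  [-0.1, 3.7, 0, 0, 0, 0],
  [-0.1, 3.7, 0, 0, 0, 0],
])

```text
clock: 25.88
tool_pos: [0.496, 0.3485, 0.1636]
orientation: [-180.0, -0.0, 179.4]
force: [-0.1, 0.2, 0.4]
opening: 0.0458
gripper_force: 0.0
```

play_rows([
  [0, 0, 0, 0, 0, -7],
  [0, 0, 0, 0, 0, -7],
  [0, 0, 0, 0, 0, -7],
  [0, 0, 0, 0, 0, -7],
  [0, 0, 0, 0, 0, -7],
  [0, 0, 0, 0, 0, -7],
  [0, 0, 0, 0, 0, -7],
  [0, 0, 0, 0, 0, -7],
  [0, 0, 0, 0, 0, -7],
  [0, 0, 0, 0, 0, -7],
  [0, 0, 0, 0, 0, -7],
  [0, 0, 0, 0, 0, -4],
  [0, 0, 0, 0, 0, 0],
  [0, 0, 0, 0, 0, 0],
  [0, 0, 0, 0, 0, 0],
])

```text
clock: 27.13
tool_pos: [0.4965, 0.3467, 0.1635]
orientation: [180.0, -0.0, -99.8]
force: [-0.4, 0.7, -0.6]
opening: 0.0459
gripper_force: 0.0
```

```bash
python3 -c "
from h import *
go(.4903,.3468,-.0015,-99.8)"
```

```text
clk 27.13 pos [496.5 346.7 163.5] rpy [180.   -0.  -99.8] j6 -63.2 op 45.9 F [-0.4  0.7 -0.6] Mz [-0.01  0.13  0.  ]
tool delta cm [ 0.09  0.61 16.5 ] len 16.52 turn +z deg -0.0
full rotvec tool [ 0. -0. -0.]
```

play_rows([
  [0.05, 0.3, 3, 0, 0, 0],
  [0.04, 0.31, 3, 0, 0, 0],
  [0, 0, 3, 0, 0, 0],
  [0, 0, 3, 0, 0, 0],
  [0, 0, 2, 0, 0, 0],
  [0, 0, 1, 0, 0, 0],
  [0, 0, 0.8, 0, 0, 0],
  [0, 0, 0.5, 0, 0, 0],
  [0, 0, 0, 0, 0, 0],
  [0, 0, 0, 0, 0, 0],
])

```text
clock: 27.97
tool_pos: [0.4911, 0.3474, 0.0015]
orientation: [-180.0, 0.1, -99.7]
force: [0.8, -0.3, -0.2]
opening: 0.0463
gripper_force: 0.0
```

```bash
python3 -c "
from h import *
go(.4903,.3468,-.0015,-99.8)"
```

```text
clk 27.97 pos [491.1 347.4   1.5] rpy [-1.80e+02  1.00e-01 -9.97e+01] j6 -63.6 op 46.3 F [ 0.8 -0.3 -0.2] Mz [ 0.06  0.1  -0.01]
tool delta cm [0.07 0.07 0.3 ] len 0.31 turn +z deg 0.1
full rotvec tool [-0.   0.1  0.1]
```

play_rows([
  [0.07, 0.07, 0.3, 0, 0, 0],
  [0, 0, 0, 0, 0, 0],
  [0, 0, 0, 0, 0, 0],
])

```text
clock: 28.22
tool_pos: [0.4899, 0.3465, -0.0018]
orientation: [-180.0, 0.0, -99.7]
force: [-0.2, 0.1, 0.5]
opening: 0.0461
gripper_force: 0.0
```

play_rows([
  [0, 0, 0, 0, 0, 0],
  [0, 0, 0, 0, 0, 0],
  [0, 0, 0, 0, 0, 0],
  [0, 0, 0, 0, 0, 0],
  [0, 0, 0, 0, 0, 0],
], grip=1.5)

```text
clock: 28.63
tool_pos: [0.4898, 0.3463, -0.0023]
orientation: [-180.0, 0.0, -99.7]
force: [-0.6, 1.1, 1.5]
opening: 0.0258
gripper_force: 30.0
```

```bash
python3 -c "
from h import *
go(.4903,.3468,-.0015,-99.8)"
```

```text
clk 28.63 pos [489.8 346.3  -2.3] rpy [-180.     0.   -99.7] j6 -63.6 op 25.8 F [-0.6  1.1  1.5] Mz [-0.01  0.29 -0.05]
tool delta cm [-0.05 -0.04 -0.08] len 0.1 turn +z deg 0.1
full rotvec tool [-0.   0.   0.1]
```

play_rows([
  [0, 0, -1, 0, 0, 0],
  [0, 0, -2.5, 0, 0, 0],
  [0, 0, -3, 0, 0, 0],
  [0, 0, -2, 0, 0, 0],
  [0, 0, 0, 0, 0, 0],
])

```text
clock: 29.05
tool_pos: [0.4919, 0.3484, 0.0881]
orientation: [-179.7, 0.4, -99.6]
force: [0.5, 1.1, -2.0]
opening: 0.0259
gripper_force: 30.0
```

```bash
python3 -c "
from h import *
go(.5377,.1076,.06,-99.8)"
```

```text
clk 29.05 pos [491.9 348.4  88.1] rpy [-179.7    0.4  -99.6] j6 -63.6 op 25.9 F [ 0.5  1.1 -2. ] Mz [ 0.17 -0.01  0.02]
tool delta cm [22.99 -8.53  2.7 ] len 24.67 turn +z deg 0.2
full rotvec tool [-0.3  0.4  0.2]
```

play_rows([
  [1.1, -0.4, 0, 0, 0, 0],
  [2.3, -0.85, 0, 0, 0, 0],
  [2.3, -0.85, 0, 0, 0, 0],
  [2.3, -0.85, 0, 0, 0, 0],
  [2.3, -0.85, 0, 0, 0, 0],
  [2.3, -0.85, 0, 0, 0, 0],
  [2.3, -0.85, 0, 0, 0, 0],
  [2.3, -0.85, 0, 0, 0, 0],
  [2.3, -0.85, 0, 0, 0, 0],
  [2.3, -0.85, 0, 0, 0, 0],
  [1.2, -0.48, 0.7, 0, 0, 0],
  [0, 0, 2, 0, 0, 0],
  [0, 0, 0, 0, 0, 0],
  [0, 0, 0, 0, 0, 0],
  [0, 0, 0, 0, 0, 0],
])

```text
clock: 30.3
tool_pos: [0.5351, 0.1053, 0.0556]
orientation: [180.0, -0.0, -99.6]
force: [0.3, 0.5, 0.3]
opening: 0.0256
gripper_force: 30.0
```

```bash
python3 -c "
from h import *
go(.5377,.1076,.032,-99.8)"
```

```text
clk 30.3 pos [535.1 105.3  55.6] rpy [180.   -0.  -99.6] j6 -41.4 op 25.6 F [0.3 0.5 0.3] Mz [ 0.04  0.06 -0.01]
tool delta cm [-0.27 -0.22  2.36] len 2.38 turn +z deg 0.2
full rotvec tool [ 0.  -0.   0.2]
```

play_rows([
  [-0.27, -0.22, 0.8, 0, 0, 0.2],
  [0, 0, 0.8, 0, 0, 0],
  [0, 0, 0.7, 0, 0, 0],
  [0, 0, 0, 0, 0, 0],
  [0, 0, 0, 0, 0, 0],
])

```text
clock: 30.72
tool_pos: [0.5373, 0.1074, 0.0318]
orientation: [179.9, -0.1, -99.9]
force: [-0.5, -0.1, -1.1]
opening: 0.0256
gripper_force: 30.0
```

```bash
python3 -c "
from h import *
go(.5377,.1076,.02,-99.8)"
```

```text
clk 30.72 pos [537.3 107.4  31.8] rpy [ 1.799e+02 -1.000e-01 -9.990e+01] j6 -41.6 op 25.6 F [-0.5 -0.1 -1.1] Mz [ 0.1   0.1  -0.01]
tool delta cm [-0.03 -0.04  1.18] len 1.19 turn +z deg -0.1
full rotvec tool [ 0.1 -0.1 -0.1]
```

play_rows([
  [-0.03, -0.04, 0.2, 0, 0, 0],
  [0, 0, 0.2, 0, 0, 0],
  [0, 0, 0.2, 0, 0, 0],
  [0, 0, 0.2, 0, 0, 0],
  [0, 0, 0, 0, 0, 0],
])

```text
clock: 31.13
tool_pos: [0.5381, 0.1076, 0.0242]
orientation: [180.0, -0.0, -99.9]
force: [-0.1, 0.0, -0.8]
opening: 0.0258
gripper_force: 30.0
```

```bash
python3 -c "
from h import *
go(.5377,.1076,.02,-99.8)"
```

```text
clk 31.13 pos [538.1 107.6  24.2] rpy [180.   -0.  -99.9] j6 -41.6 op 25.8 F [-0.1  0.  -0.8] Mz [ 0.05  0.11 -0.07]
tool delta cm [0.   0.03 0.42] len 0.42 turn +z deg -0.1
full rotvec tool [ 0.  -0.  -0.1]
```

play_rows([
  [0, 0, 0.15, 0, 0, 0],
  [0, 0, 0.15, 0, 0, 0],
  [0, 0, 0.1, 0, 0, 0],
  [0, 0, 0.1, 0, 0, 0],
  [0, 0, 0, 0, 0, 0],
])

```text
clock: 31.55
tool_pos: [0.5382, 0.1077, 0.0193]
orientation: [180.0, -0.0, -99.9]
force: [-0.0, -0.3, -0.4]
opening: 0.0258
gripper_force: 30.0
```

```bash
python3 -c "
from h import *
go(.5377,.1076,.02,-99.8)"
```

```text
clk 31.55 pos [538.2 107.7  19.3] rpy [180.   -0.  -99.9] j6 -41.6 op 25.8 F [-0.  -0.3 -0.4] Mz [-0.03  0.05  0.02]
tool delta cm [ 0.02  0.04 -0.07] len 0.08 turn +z deg -0.1
full rotvec tool [ 0.  -0.  -0.1]
```

play_rows([
  [0, 0, 0, 0, 0, 0],
  [0, 0, 0, 0, 0, 0],
  [0, 0, 0, 0, 0, 0],
  [0, 0, -1, 0, 0, 0],
  [0, 0, -2, 0, 0, 0],
  [0, 0, -3, 0, 0, 0],
  [0, 0, -1, 0, 0, 0],
  [0, 0, 0, 0, 0, 0],
], grip=3.4)

```text
clock: 32.22
tool_pos: [0.5404, 0.1088, 0.0936]
orientation: [-179.7, 0.2, -99.8]
force: [-0.1, -0.3, -0.8]
opening: 0.034
gripper_force: 0.0
```

```bash
python3 -c "
from h import *
go(.4045,.2337,.02,-137)"
```

```text
clk 32.22 pos [540.4 108.8  93.6] rpy [-179.7    0.2  -99.8] j6 -41.6 op 34.0 F [-0.1 -0.3 -0.8] Mz [0.01 0.08 0.01]
tool delta cm [-9.96 15.56  7.31] len 19.87 turn +z deg 37.2
full rotvec tool [-0.2  0.3 37.2]
```

play_rows([
  [-1.25, 1.95, 0, 0, 0, 0],
  [-1.25, 1.95, 0, 0, 0, 0],
  [-1.25, 1.95, 0, 0, 0, 0],
  [-1.25, 1.95, 0, 0, 0, 0],
  [-1.25, 1.95, 0, 0, 0, 0],
  [-1.25, 1.95, 0, 0, 0, 0],
  [-1.25, 1.95, 0, 0, 0, 0],
  [-1.25, 1.95, 0, 0, 0, 0],
  [0, 0, 0, 0, 0, 6.2],
  [0, 0, 0, 0, 0, 6.2],
  [0, 0, 0, 0, 0, 6.2],
  [0, 0, 0, 0, 0, 6.2],
  [0, 0, 0, 0, 0, 6.2],
  [0, 0, 0, 0, 0, 6.2],
  [0, 0, 0, 0, 0, 0],
  [0, 0, 0, 0, 0, 0],
], grip=5.0)

```text
clock: 33.55
tool_pos: [0.4016, 0.2329, 0.0895]
orientation: [180.0, -0.0, -136.9]
force: [-0.3, 0.0, 0.7]
opening: 0.0501
gripper_force: 0.0
```

```bash
python3 -c "
from h import *
go(.4045,.2337,-.0015,-137)"
```

```text
clk 33.55 pos [401.6 232.9  89.5] rpy [ 180.    -0.  -136.9] j6 -101.4 op 50.1 F [-0.3  0.   0.7] Mz [ 0.04  0.   -0.  ]
tool delta cm [-0.27 -0.14  9.1 ] len 9.1 turn +z deg 0.1
full rotvec tool [ 0.  -0.   0.1]
```

play_rows([
  [-0.27, -0.14, 2, 0, 0, 0],
  [0, 0, 2.5, 0, 0, 0],
  [0, 0, 2, 0, 0, 0],
  [0, 0, 1.2, 0, 0, 0],
  [0, 0, 0.8, 0, 0, 0],
  [0, 0, 0.4, 0, 0, 0],
  [0, 0, 0, 0, 0, 0],
  [0, 0, 0, 0, 0, 0],
])

```text
clock: 34.22
tool_pos: [0.4049, 0.2341, 0.001]
orientation: [-180.0, 0.0, -137.0]
force: [0.2, -0.1, 0.3]
opening: 0.0499
gripper_force: 0.0
```

```bash
python3 -c "
from h import *
go(.4045,.2337,-.0015,-137)"
```

```text
clk 34.22 pos [404.9 234.1   1. ] rpy [-180.    0. -137.] j6 -101.3 op 49.9 F [ 0.2 -0.1  0.3] Mz [0.05 0.01 0.03]
tool delta cm [0.06 0.   0.25] len 0.25 turn +z deg -0.0
full rotvec tool [-0.  0. -0.]
```

play_rows([
  [0.06, 0, 0.25, 0, 0, 0],
  [0, 0, 0, 0, 0, 0],
  [0, 0, 0, 0, 0, 0],
])

```text
clock: 34.47
tool_pos: [0.4044, 0.2336, -0.0015]
orientation: [180.0, 0.1, -137.1]
force: [-0.5, -0.8, 0.2]
opening: 0.0501
gripper_force: 0.0
```

play_rows([
  [0, 0, 0, 0, 0, 0],
  [0, 0, 0, 0, 0, 0],
  [0, 0, 0, 0, 0, 0],
  [0, 0, 0, 0, 0, 0],
  [0, 0, 0, 0, 0, 0],
], grip=2)

```text
clock: 34.88
tool_pos: [0.4043, 0.2335, -0.0018]
orientation: [180.0, 0.0, -137.1]
force: [-1.0, -0.0, 1.5]
opening: 0.0295
gripper_force: 29.9
```

```bash
python3 -c "
from h import *
go(.4045,.2337,-.0015,-137)"
```

```text
clk 34.88 pos [404.3 233.5  -1.8] rpy [ 180.     0.  -137.1] j6 -101.3 op 29.5 F [-1.  -0.   1.5] Mz [ 0.02  0.27 -0.02]
tool delta cm [-0.03  0.   -0.03] len 0.04 turn +z deg -0.1
full rotvec tool [ 0.   0.  -0.1]
```

play_rows([
  [0, 0, -1, 0, 0, 0],
  [0, 0, -2.5, 0, 0, 0],
  [0, 0, -3, 0, 0, 0],
  [0, 0, -2, 0, 0, 0],
  [0, 0, 0, 0, 0, -6.2],
  [0, 0, 0, 0, 0, -6.2],
  [0, 0, 0, 0, 0, -6.2],
  [0, 0, 0, 0, 0, -6.2],
  [0, 0, 0, 0, 0, -6.2],
  [0, 0, 0, 0, 0, -6.2],
  [0, 0, 0, 0, 0, 0],
  [0, 0, 0, 0, 0, 0],
])

```text
clock: 35.88
tool_pos: [0.4041, 0.2333, 0.0829]
orientation: [180.0, -0.0, -100.1]
force: [-0.1, -0.3, -1.4]
opening: 0.0298
gripper_force: 29.9
```

```bash
python3 -c "
from h import *
go(.4561,.0003,.06,-99.8)"
```

```text
clk 35.88 pos [404.1 233.3  82.9] rpy [ 180.    -0.  -100.1] j6 -64.3 op 29.8 F [-0.1 -0.3 -1.4] Mz [-0.01  0.08  0.  ]
tool delta cm [22.03 -9.2   2.3 ] len 23.98 turn +z deg -0.3
full rotvec tool [ 0.  -0.  -0.3]
```

play_rows([
  [1.1, -0.46, 0, 0, 0, 0],
  [2.2, -0.92, 0, 0, 0, 0],
  [2.2, -0.92, 0, 0, 0, 0],
  [2.2, -0.92, 0, 0, 0, 0],
  [2.2, -0.92, 0, 0, 0, 0],
  [2.2, -0.92, 0, 0, 0, 0],
  [2.2, -0.92, 0, 0, 0, 0],
  [2.2, -0.92, 0, 0, 0, 0],
  [2.2, -0.92, 0, 0, 0, 0],
  [2.2, -0.92, 0, 0, 0, 0],
  [1.1, -0.46, 1, 0, 0, -0.3],
  [0, 0, 1.5, 0, 0, 0],
  [0, 0, 0, 0, 0, 0],
  [0, 0, 0, 0, 0, 0],
])

```text
clock: 37.05
tool_pos: [0.4563, 0.0, 0.0577]
orientation: [179.9, -0.1, -99.7]
force: [-0.1, 0.1, -0.7]
opening: 0.0292
gripper_force: 29.9
```

```bash
python3 -c "
from h import *
go(.4561,.0003,.032,-99.8)"
```

```text
clk 37.05 pos [456.3   0.   57.7] rpy [ 1.799e+02 -1.000e-01 -9.970e+01] j6 -34.6 op 29.2 F [-0.1  0.1 -0.7] Mz [0.07 0.07 0.02]
tool delta cm [-0.02  0.02  2.57] len 2.57 turn +z deg 0.1
full rotvec tool [ 0.1 -0.1  0.1]
```

play_rows([
  [-0.02, 0.02, 0.9, 0, 0, 0],
  [0, 0, 0.9, 0, 0, 0],
  [0, 0, 0.7, 0, 0, 0],
  [0, 0, 0, 0, 0, 0],
  [0, 0, 0, 0, 0, 0],
])

```text
clock: 37.47
tool_pos: [0.4566, 0.0012, 0.0326]
orientation: [179.9, -0.0, -99.5]
force: [-0.2, -0.5, -0.2]
opening: 0.03
gripper_force: 29.9
```

```bash
python3 -c "
from h import *
go(.4561,.0003,.02,-99.8)"
```

```text
clk 37.47 pos [456.6   1.2  32.6] rpy [179.9  -0.  -99.5] j6 -34.5 op 30.0 F [-0.2 -0.5 -0.2] Mz [0.03 0.02 0.04]
tool delta cm [0.1  0.03 1.26] len 1.26 turn +z deg 0.3
full rotvec tool [ 0.1 -0.   0.3]
```

play_rows([
  [0.1, 0.03, 0.2, 0, 0, 0.3],
  [0, 0, 0.2, 0, 0, 0],
  [0, 0, 0.2, 0, 0, 0],
  [0, 0, 0.2, 0, 0, 0],
  [0, 0, 0, 0, 0, 0],
])

```text
clock: 37.88
tool_pos: [0.4563, 0.0001, 0.0247]
orientation: [180.0, -0.0, -99.9]
force: [0.9, -0.8, -1.1]
opening: 0.0295
gripper_force: 29.9
```

```bash
python3 -c "
from h import *
go(.4561,.0003,.02,-99.8)"
```

```text
clk 37.88 pos [4.563e+02 1.000e-01 2.470e+01] rpy [180.   -0.  -99.9] j6 -34.7 op 29.5 F [ 0.9 -0.8 -1.1] Mz [ 0.02  0.14 -0.01]
tool delta cm [-0.02  0.02  0.47] len 0.47 turn +z deg -0.1
full rotvec tool [ 0.  -0.  -0.1]
```

play_rows([
  [0, 0, 0.15, 0, 0, 0],
  [0, 0, 0.15, 0, 0, 0],
  [0, 0, 0.1, 0, 0, 0],
  [0, 0, 0, 0, 0, 0],
])

```text
clock: 38.22
tool_pos: [0.4564, 0.0001, 0.0209]
orientation: [180.0, -0.0, -99.9]
force: [-1.1, 0.2, -0.2]
opening: 0.0294
gripper_force: 29.9
```

```bash
python3 -c "
from h import *
go(.4561,.0003,.02,-99.8)"
```

```text
clk 38.22 pos [4.564e+02 1.000e-01 2.090e+01] rpy [180.   -0.  -99.9] j6 -34.7 op 29.4 F [-1.1  0.2 -0.2] Mz [ 0.03  0.1  -0.02]
tool delta cm [-0.02  0.03  0.09] len 0.09 turn +z deg -0.1
full rotvec tool [ 0.  -0.  -0.1]
```

In the pocket. Lowering the last millimetre, releasing, and on to SB at (410.0,334.5).

play_rows([
  [0, 0, 0.12, 0, 0, 0],
  [0, 0, 0, 0, 0, 0],
])

```text
clock: 38.38
tool_pos: [0.4564, 0.0002, 0.0197]
orientation: [180.0, -0.0, -99.9]
force: [-0.2, 0.7, -1.4]
opening: 0.0292
gripper_force: 29.9
```

play_rows([
  [0, 0, 0, 0, 0, 0],
  [0, 0, 0, 0, 0, 0],
  [0, 0, 0, 0, 0, 0],
  [0, 0, -1, 0, 0, 0],
  [0, 0, -2, 0, 0, 0],
  [0, 0, -3, 0, 0, 0],
  [0, 0, -1, 0, 0, 0],
  [0, 0, 0, 0, 0, 0],
], grip=3.8)

```text
clock: 39.05
tool_pos: [0.4585, 0.0008, 0.0927]
orientation: [-179.7, 0.2, -99.8]
force: [0.9, 0.1, -0.8]
opening: 0.0382
gripper_force: 0.0
```

```bash
python3 -c "
from h import *
go(.41,.3345,.09,-140)"
```

```text
clk 39.05 pos [458.5   0.8  92.7] rpy [-179.7    0.2  -99.8] j6 -34.7 op 38.2 F [ 0.9  0.1 -0.8] Mz [ 0.01  0.04 -0.02]
tool delta cm [-32.05  10.48   0.3 ] len 33.72 turn +z deg 40.2
full rotvec tool [-0.2  0.2 40.2]
```

play_rows([
  [-2.67, 0.87, 0, 0, 0, 0],
  [-2.67, 0.87, 0, 0, 0, 0],
  [-2.67, 0.87, 0, 0, 0, 0],
  [-2.67, 0.87, 0, 0, 0, 0],
  [-2.67, 0.87, 0, 0, 0, 0],
  [-2.67, 0.87, 0, 0, 0, 0],
  [-2.67, 0.87, 0, 0, 0, 0],
  [-2.67, 0.87, 0, 0, 0, 0],
  [-2.67, 0.87, 0, 0, 0, 0],
  [-2.67, 0.87, 0, 0, 0, 0],
  [-2.67, 0.87, 0, 0, 0, 0],
  [-2.67, 0.87, 0, 0, 0, 0],
  [0, 0, 0, 0, 0, 6.7],
  [0, 0, 0, 0, 0, 6.7],
  [0, 0, 0, 0, 0, 6.7],
  [0, 0, 0, 0, 0, 6.7],
  [0, 0, 0, 0, 0, 6.7],
  [0, 0, 0, 0, 0, 6.7],
  [0, 0, 0, 0, 0, 0],
  [0, 0, 0, 0, 0, 0],
], grip=5.0)

```text
clock: 40.72
tool_pos: [0.4084, 0.3334, 0.0892]
orientation: [-180.0, -0.1, -139.9]
force: [0.7, 0.4, -0.2]
opening: 0.0502
gripper_force: 0.0
```

```bash
python3 -c "
from h import *
go(.41,.3345,-.0015,-140)"
```

```text
clk 40.72 pos [408.4 333.4  89.2] rpy [-1.800e+02 -1.000e-01 -1.399e+02] j6 -110.4 op 50.2 F [ 0.7  0.4 -0.2] Mz [ 0.01  0.03 -0.03]
tool delta cm [-0.2  -0.02  9.07] len 9.07 turn +z deg 0.1
full rotvec tool [-0.  -0.1  0.1]
```

play_rows([
  [-0.16, -0.02, 2, 0, 0, 0],
  [0, 0, 2.5, 0, 0, 0],
  [0, 0, 2, 0, 0, 0],
  [0, 0, 1.2, 0, 0, 0],
  [0, 0, 0.8, 0, 0, 0],
  [0, 0, 0.5, 0, 0, 0],
  [0, 0, 0.1, 0, 0, 0],
  [0, 0, 0, 0, 0, 0],
  [0, 0, 0, 0, 0, 0],
])

```text
clock: 41.47
tool_pos: [0.4103, 0.3351, -0.0004]
orientation: [180.0, 0.1, -140.0]
force: [-0.6, -0.4, -0.7]
opening: 0.0498
gripper_force: 0.0
```

```bash
python3 -c "
from h import *
go(.41,.3345,-.0015,-140)"
```

```text
clk 41.47 pos [ 4.103e+02  3.351e+02 -4.000e-01] rpy [ 1.8e+02  1.0e-01 -1.4e+02] j6 -110.5 op 49.8 F [-0.6 -0.4 -0.7] Mz [ 0.04 -0.    0.01]
tool delta cm [ 0.06 -0.03  0.11] len 0.13 turn +z deg -0.0
full rotvec tool [ 0.   0.1 -0. ]
```

play_rows([
  [0, 0, 0, 0, 0, 0],
  [0, 0, 0, 0, 0, 0],
  [0, 0, 0, 0, 0, 0],
  [0, 0, 0, 0, 0, 0],
  [0, 0, 0, 0, 0, 0],
], grip=2)

```text
clock: 41.88
tool_pos: [0.4101, 0.3348, -0.0007]
orientation: [180.0, 0.0, -140.1]
force: [-0.6, -0.2, 2.4]
opening: 0.0295
gripper_force: 30.0
```

```bash
python3 -c "
from h import *
go(.41,.3345,-.0015,-140)"
```

```text
clk 41.88 pos [410.1 334.8  -0.7] rpy [ 180.     0.  -140.1] j6 -110.5 op 29.5 F [-0.6 -0.2  2.4] Mz [-0.01  0.41 -0.02]
tool delta cm [ 0.03 -0.02  0.08] len 0.08 turn +z deg -0.1
full rotvec tool [ 0.   0.  -0.1]
```

Held. Bench TCP z is -0.7, so the floor is at 20.5. Target is square A at (527.5,48.9).

play_rows([
  [0, 0, -1, 0, 0, 0],
  [0, 0, -2.5, 0, 0, 0],
  [0, 0, -3, 0, 0, 0],
  [0, 0, -2, 0, 0, 0],
  [0, 0, 0, 0, 0, -6.7],
  [0, 0, 0, 0, 0, -6.7],
  [0, 0, 0, 0, 0, -6.7],
  [0, 0, 0, 0, 0, -6.7],
  [0, 0, 0, 0, 0, -6.7],
  [0, 0, 0, 0, 0, -6.8],
  [0, 0, 0, 0, 0, 0],
  [0, 0, 0, 0, 0, 0],
])

```text
clock: 42.88
tool_pos: [0.4099, 0.3346, 0.0843]
orientation: [-180.0, 0.0, -100.0]
force: [0.6, -0.5, -1.0]
opening: 0.0297
gripper_force: 30.0
```

```bash
python3 -c "
from h import *
go(.5275,.0489,.06,-99.8)"
```

```text
clk 42.88 pos [409.9 334.6  84.3] rpy [-180.    0. -100.] j6 -70.5 op 29.7 F [ 0.6 -0.5 -1. ] Mz [ 0.07  0.05 -0.04]
tool delta cm [ 26.1  -16.53   2.43] len 30.99 turn +z deg -0.2
full rotvec tool [-0.   0.  -0.2]
```

play_rows([
  [1.3, -0.8, 0, 0, 0, 0],
  [2.6, -1.65, 0, 0, 0, 0],
  [2.6, -1.65, 0, 0, 0, 0],
  [2.6, -1.65, 0, 0, 0, 0],
  [2.6, -1.65, 0, 0, 0, 0],
  [2.6, -1.65, 0, 0, 0, 0],
  [2.6, -1.65, 0, 0, 0, 0],
  [2.6, -1.65, 0, 0, 0, 0],
  [2.6, -1.65, 0, 0, 0, 0],
  [2.6, -1.65, 0, 0, 0, 0],
  [1.3, -0.85, 0.5, 0, 0, -0.2],
  [0, 0, 1.5, 0, 0, 0],
  [0, 0, 0.5, 0, 0, 0],
  [0, 0, 0, 0, 0, 0],
  [0, 0, 0, 0, 0, 0],
])

```text
clock: 44.13
tool_pos: [0.5281, 0.0503, 0.0589]
orientation: [180.0, -0.0, -99.6]
force: [0.2, 0.2, -0.5]
opening: 0.0299
gripper_force: 30.0
```

```bash
python3 -c "
from h import *
go(.5275,.0489,.033,-99.8)"
```

```text
clk 44.13 pos [528.1  50.3  58.9] rpy [180.   -0.  -99.6] j6 -36.3 op 29.9 F [ 0.2  0.2 -0.5] Mz [0.03 0.05 0.01]
tool delta cm [0.15 0.03 2.59] len 2.59 turn +z deg 0.2
full rotvec tool [ 0.  -0.   0.2]
```

play_rows([
  [0.15, 0.03, 0.9, 0, 0, 0.2],
  [0, 0, 0.9, 0, 0, 0],
  [0, 0, 0.7, 0, 0, 0],
  [0, 0, 0, 0, 0, 0],
  [0, 0, 0, 0, 0, 0],
  [0, 0, 0, 0, 0, 0],
])

```text
clock: 44.63
tool_pos: [0.528, 0.0491, 0.0338]
orientation: [180.0, -0.0, -99.8]
force: [-0.3, -0.0, -1.0]
opening: 0.0296
gripper_force: 30.0
```

```bash
python3 -c "
from h import *
go(.5275,.0489,.0205,-99.8)"
```

```text
clk 44.63 pos [528.   49.1  33.8] rpy [180.   -0.  -99.8] j6 -36.3 op 29.6 F [-0.3 -0.  -1. ] Mz [0.01 0.11 0.  ]
tool delta cm [0.03 0.04 1.33] len 1.34 turn +z deg 0.0
full rotvec tool [ 0. -0.  0.]
```

play_rows([
  [0.03, 0.04, 0.2, 0, 0, 0],
  [0, 0, 0.2, 0, 0, 0],
  [0, 0, 0.2, 0, 0, 0],
  [0, 0, 0.2, 0, 0, 0],
  [0, 0, 0.1, 0, 0, 0],
  [0, 0, 0, 0, 0, 0],
])

```text
clock: 45.13
tool_pos: [0.5272, 0.0486, 0.0246]
orientation: [180.0, -0.0, -99.8]
force: [0.6, 0.2, -1.5]
opening: 0.0295
gripper_force: 30.0
```

play_rows([
  [0, 0, 0.15, 0, 0, 0],
  [0, 0, 0.15, 0, 0, 0],
  [0, 0, 0.13, 0, 0, 0],
  [0, 0, 0, 0, 0, 0],
])

```text
clock: 45.47
tool_pos: [0.5274, 0.0487, 0.0205]
orientation: [180.0, -0.0, -99.8]
force: [1.1, 0.2, -1.2]
opening: 0.0297
gripper_force: 30.0
```

```bash
python3 -c "
from h import *
go(.5275,.0489,.0205,-99.8)"
```

```text
clk 45.47 pos [527.4  48.7  20.5] rpy [180.   -0.  -99.8] j6 -36.3 op 29.7 F [ 1.1  0.2 -1.2] Mz [0.05 0.03 0.01]
tool delta cm [-0.02 -0.01 -0.  ] len 0.02 turn +z deg 0.0
full rotvec tool [ 0. -0.  0.]
```

Seated. Release, rise, and look at where R1 and R2 are now.

play_rows([
  [0, 0, 0, 0, 0, 0],
  [0, 0, 0, 0, 0, 0],
  [0, 0, 0, 0, 0, 0],
  [0, 0, -1, 0, 0, 0],
  [0, 0, -2, 0, 0, 0],
  [0, 0, -3, 0, 0, 0],
  [0, 0, -1, 0, 0, 0],
  [0, 0, 0, 0, 0, 0],
], grip=3.8)

```text
clock: 46.13
tool_pos: [0.5296, 0.0495, 0.0944]
orientation: [-179.7, 0.2, -99.7]
force: [-0.1, 0.5, -0.7]
opening: 0.0381
gripper_force: 0.0
```

```bash
python3 -c "
from h import *
s=snapshot('scene'); s2=snapshot('top')
for c in('scene','top'): print(c,[(round(d['score'],2),np.round(np.array(d['position'])*1000).tolist()) for d in spot_point(c,'die_round_a')])
for u,a,cc in blobs(s,130,6,60,(295,245,395,315)): print(np.round(u,1),round(a),np.round(atz(s,u,.024)*1000,1))
go(.4702,.2468,.09,-99.8)"
```

```text
scene [(0.48, [559.0, 236.0, 12.0]), (0.48, [481.0, 274.0, 14.0]), (0.31, [529.0, 50.0, 29.0])]
top [(0.4, [561.0, 234.0, 11.0]), (0.32, [656.0, 135.0, 0.0])]
[321.5 254.5] 14 [566.  239.3  24. ]
[339.7 273. ] 16 [478.6 275.   24. ]
clk 46.33 pos [526.8  48.5  90. ] rpy [179.9  -0.  -99.8] j6 -36.3 op 38.3 F [ 0.2  0.4 -0.8] Mz [-0.01  0.07 -0.01]
tool delta cm [-18.58   8.95   0.  ] len 20.62 turn +z deg 0.0
full rotvec tool [ 0.1 -0.   0. ]
```

R2 has been knocked to about (477.5,275) in robot axes; I'll follow it there.

play_rows([
  [-2.15, 0.87, 0, 0, 0, 0],
  [-2.15, 0.87, 0, 0, 0, 0],
  [-2.15, 0.87, 0, 0, 0, 0],
  [-2.15, 0.87, 0, 0, 0, 0],
  [-2.15, 0.87, 0, 0, 0, 0],
  [-2.15, 0.87, 0, 0, 0, 0],
  [-2.15, 0.87, 0, 0, 0, 0],
  [-2.15, 0.87, 0, 0, 0, 0],
  [-2.15, 0.87, 0, 0, 0, 0],
  [-2.15, 0.87, 0, 0, 0, 0],
  [0, 0, 0, 0, 0, 0],
  [0, 0, 0, 0, 0, 0],
], grip=5.4)

```text
clock: 47.33
tool_pos: [0.4774, 0.2759, 0.0893]
orientation: [179.9, -0.1, -99.7]
force: [-1.4, 0.5, -0.8]
opening: 0.0536
gripper_force: 0.0
```

```bash
python3 -c "
from h import *
s=snapshot('scene')
for u,a,cc in blobs(s,130,6,60,(295,245,395,315)): print(np.round(u,1),round(a),np.round(atz(s,u,.024)*1000,1))
go(.4775,.2749,-.0015,-99.8)"
```

```text
[339.7 272.9] 15 [478.7 274.9  24. ]
clk 47.38 pos [477.5 275.1  89.4] rpy [ 1.799e+02 -1.000e-01 -9.970e+01] j6 -60.0 op 54.2 F [-0.5  0.1 -0.3] Mz [0.01 0.09 0.03]
tool delta cm [ 0.   -0.02  9.09] len 9.09 turn +z deg 0.1
full rotvec tool [ 0.1 -0.1  0.1]
```

play_rows([
  [0.04, 0, 2, 0, 0, 0],
  [0, 0, 2.5, 0, 0, 0],
  [0, 0, 2, 0, 0, 0],
  [0, 0, 1.2, 0, 0, 0],
  [0, 0, 0.8, 0, 0, 0],
  [0, 0, 0.5, 0, 0, 0],
  [0, 0, 0.1, 0, 0, 0],
  [0, 0, 0, 0, 0, 0],
  [0, 0, 0, 0, 0, 0],
])

```text
clock: 48.13
tool_pos: [0.4786, 0.2752, 0.0003]
orientation: [-180.0, 0.1, -99.8]
force: [0.6, 0.2, 0.1]
opening: 0.0537
gripper_force: 0.0
```

```bash
python3 -c "
from h import *
go(.4775,.2749,-.0015,-99.8)"
```

```text
clk 48.13 pos [4.786e+02 2.752e+02 3.000e-01] rpy [-1.80e+02  1.00e-01 -9.98e+01] j6 -60.0 op 53.7 F [0.6 0.2 0.1] Mz [0.05 0.08 0.02]
tool delta cm [0.05 0.1  0.18] len 0.21 turn +z deg 0.0
full rotvec tool [-0.   0.1  0. ]
```

play_rows([
  [0, 0, 0, 0, 0, 0],
  [0, 0, 0, 0, 0, 0],
  [0, 0, 0, 0, 0, 0],
  [0, 0, 0, 0, 0, 0],
  [0, 0, 0, 0, 0, 0],
], grip=2.4)

```text
clock: 48.55
tool_pos: [0.4782, 0.2752, -0.0]
orientation: [-180.0, 0.0, -99.8]
force: [-0.8, 0.4, 3.7]
opening: 0.0328
gripper_force: 30.0
```

```bash
python3 -c "
from h import *
go(.4775,.2749,-.0015,-99.8)"
```

```text
clk 48.55 pos [478.2 275.2  -0. ] rpy [-180.     0.   -99.8] j6 -60.0 op 32.8 F [-0.8  0.4  3.7] Mz [ 0.1   0.56 -0.02]
tool delta cm [0.04 0.06 0.15] len 0.16 turn +z deg 0.0
full rotvec tool [-0.  0.  0.]
```

play_rows([
  [0, 0, -1, 0, 0, 0],
  [0, 0, -2.5, 0, 0, 0],
  [0, 0, -3, 0, 0, 0],
  [0, 0, -2, 0, 0, 0],
  [0, 0, 0, 0, 0, 0],
  [0, 0, 0, 0, 0, 0],
])

```text
clock: 49.05
tool_pos: [0.4786, 0.2756, 0.0863]
orientation: [-179.9, 0.2, -99.8]
force: [-0.1, -0.4, -1.4]
opening: 0.0329
gripper_force: 30.0
```

```bash
python3 -c "
from h import *
go(.4766,.1186,.06,-99.8)"
```

```text
clk 49.05 pos [478.6 275.6  86.3] rpy [-179.9    0.2  -99.8] j6 -60.0 op 32.9 F [-0.1 -0.4 -1.4] Mz [-0.    0.09 -0.04]
tool delta cm [15.52 -2.46  2.59] len 15.92 turn +z deg 0.0
full rotvec tool [-0.1  0.2  0. ]
```

play_rows([
  [1.1, -0.17, 0, 0, 0, 0],
  [2.2, -0.35, 0, 0, 0, 0],
  [2.2, -0.35, 0, 0, 0, 0],
  [2.2, -0.35, 0, 0, 0, 0],
  [2.2, -0.35, 0, 0, 0, 0],
  [2.2, -0.35, 0, 0, 0, 0],
  [2.2, -0.35, 0, 0, 0, 0],
  [1.1, -0.17, 0.5, 0, 0, 0],
  [0, 0, 1.5, 0, 0, 0],
  [0, 0, 0.5, 0, 0, 0],
  [0, 0, 0, 0, 0, 0],
  [0, 0, 0, 0, 0, 0],
  [0, 0, 0, 0, 0, 0],
])

```text
clock: 50.13
tool_pos: [0.4762, 0.1195, 0.0596]
orientation: [180.0, -0.0, -99.7]
force: [0.1, -0.2, -1.2]
opening: 0.0328
gripper_force: 30.0
```

```bash
python3 -c "
from h import *
go(.4766,.1186,.033,-99.8)"
```

```text
clk 50.13 pos [476.2 119.5  59.6] rpy [180.   -0.  -99.7] j6 -46.8 op 32.8 F [ 0.1 -0.2 -1.2] Mz [0.04 0.12 0.07]
tool delta cm [ 0.08 -0.06  2.66] len 2.67 turn +z deg 0.1
full rotvec tool [ 0.  -0.   0.1]
```

play_rows([
  [0.08, -0.06, 0.9, 0, 0, 0],
  [0, 0, 0.9, 0, 0, 0],
  [0, 0, 0.7, 0, 0, 0],
  [0, 0, 0, 0, 0, 0],
  [0, 0, 0, 0, 0, 0],
  [0, 0, 0, 0, 0, 0],
])

```text
clock: 50.63
tool_pos: [0.4765, 0.1182, 0.0345]
orientation: [180.0, -0.0, -99.8]
force: [-0.3, -0.9, -0.2]
opening: 0.0331
gripper_force: 30.0
```

```bash
python3 -c "
from h import *
go(.4766,.1186,.0212,-99.8)"
```

```text
clk 50.63 pos [476.5 118.2  34.5] rpy [180.   -0.  -99.8] j6 -46.7 op 33.1 F [-0.3 -0.9 -0.2] Mz [0.06 0.09 0.  ]
tool delta cm [-0.04 -0.    1.33] len 1.33 turn +z deg 0.0
full rotvec tool [ 0. -0.  0.]
```

play_rows([
  [-0.02, 0, 0.2, 0, 0, 0],
  [0, 0, 0.2, 0, 0, 0],
  [0, 0, 0.2, 0, 0, 0],
  [0, 0, 0.2, 0, 0, 0],
  [0, 0, 0.1, 0, 0, 0],
  [0, 0, 0, 0, 0, 0],
])

```text
clock: 51.13
tool_pos: [0.4763, 0.1182, 0.0253]
orientation: [180.0, -0.0, -99.8]
force: [0.6, -0.7, -1.2]
opening: 0.0327
gripper_force: 30.0
```

play_rows([
  [0, 0, 0.15, 0, 0, 0],
  [0, 0, 0.15, 0, 0, 0],
  [0, 0, 0.13, 0, 0, 0],
  [0, 0, 0, 0, 0, 0],
])

```text
clock: 51.47
tool_pos: [0.4765, 0.1184, 0.0212]
orientation: [180.0, -0.0, -99.8]
force: [0.2, -0.3, -0.9]
opening: 0.0331
gripper_force: 30.0
```

```bash
python3 -c "
from h import *
go(.4766,.1186,.0212,-99.8)"
```

```text
clk 51.47 pos [476.5 118.4  21.2] rpy [180.   -0.  -99.8] j6 -46.7 op 33.1 F [ 0.2 -0.3 -0.9] Mz [0.01 0.11 0.02]
tool delta cm [-0.02 -0.   -0.  ] len 0.02 turn +z deg 0.0
full rotvec tool [ 0. -0.  0.]
```

play_rows([
  [0, 0, 0, 0, 0, 0],
  [0, 0, 0, 0, 0, 0],
  [0, 0, 0, 0, 0, 0],
  [0, 0, -1, 0, 0, 0],
  [0, 0, -2, 0, 0, 0],
  [0, 0, -3, 0, 0, 0],
  [0, 0, -1, 0, 0, 0],
  [0, 0, 0, 0, 0, 0],
], grip=4.0)

```text
clock: 52.13
tool_pos: [0.4784, 0.1195, 0.0942]
orientation: [-179.8, 0.2, -99.7]
force: [0.3, 0.9, -0.7]
opening: 0.0397
gripper_force: 0.0
```

```bash
python3 -c "
from h import *
s=snapshot('scene')
for u,a,cc in blobs(s,130,6,60,(295,245,395,315)): print(np.round(u,1),round(a),np.round(atz(s,u,.024)*1000,1))
go(.5646,.2391,.09,-99.8)"
```

```text
[321.5 254.5] 13 [566.  239.4  24. ]
[394.1 278. ] 7 [378.4 210.8  24. ]
clk 52.18 pos [477.4 119.   92.6] rpy [-1.799e+02  1.000e-01 -9.980e+01] j6 -46.7 op 40.1 F [-0.6  0.1 -1.2] Mz [0.   0.16 0.05]
tool delta cm [-13.32  -6.56   0.31] len 14.85 turn +z deg 0.0
full rotvec tool [-0.1  0.1  0. ]
```

play_rows([
  [-1.9, -0.94, 0, 0, 0, 0],
  [-1.9, -0.94, 0, 0, 0, 0],
  [-1.9, -0.94, 0, 0, 0, 0],
  [-1.9, -0.94, 0, 0, 0, 0],
  [-1.9, -0.94, 0, 0, 0, 0],
  [-1.9, -0.94, 0, 0, 0, 0],
  [-1.9, -0.94, 0, 0, 0, 0],
  [0, 0, 0, 0, 0, 0],
  [0, 0, 0, 0, 0, 0],
  [0, 0, 0, 0, 0, 0],
], grip=5.4)

```text
clock: 53.02
tool_pos: [0.5629, 0.2376, 0.0899]
orientation: [179.9, -0.1, -99.8]
force: [-0.8, 0.2, -0.0]
opening: 0.0537
gripper_force: 0.0
```

```bash
python3 -c "
from h import *
go(.5646,.2391,-.0015,-99.8)"
```

```text
clk 53.02 pos [562.9 237.6  89.9] rpy [ 1.799e+02 -1.000e-01 -9.980e+01] j6 -50.9 op 53.7 F [-0.8  0.2 -0. ] Mz [-0.02  0.1  -0.05]
tool delta cm [-0.19 -0.15  9.14] len 9.14 turn +z deg 0.0
full rotvec tool [ 0.1 -0.1  0. ]
```

play_rows([
  [-0.16, -0.08, 2, 0, 0, 0],
  [0, 0, 2.5, 0, 0, 0],
  [0, 0, 2, 0, 0, 0],
  [0, 0, 1.2, 0, 0, 0],
  [0, 0, 0.8, 0, 0, 0],
  [0, 0, 0.5, 0, 0, 0],
  [0, 0, 0.2, 0, 0, 0],
  [0, 0, 0, 0, 0, 0],
  [0, 0, 0, 0, 0, 0],
])

```text
clock: 53.77
tool_pos: [0.5655, 0.2401, 0.0001]
orientation: [-179.9, 0.1, -99.8]
force: [-1.4, -1.0, 0.1]
opening: 0.0539
gripper_force: 0.0
```

```bash
python3 -c "
from h import *
go(.5646,.2391,-.0015,-99.8)"
```

```text
clk 53.77 pos [5.655e+02 2.401e+02 1.000e-01] rpy [-1.799e+02  1.000e-01 -9.980e+01] j6 -51.0 op 53.9 F [-1.4 -1.   0.1] Mz [-0.    0.05  0.03]
tool delta cm [0.11 0.07 0.16] len 0.21 turn +z deg 0.0
full rotvec tool [-0.1  0.1  0. ]
```

play_rows([
  [0, 0, 0, 0, 0, 0],
  [0, 0, 0, 0, 0, 0],
  [0, 0, 0, 0, 0, 0],
  [0, 0, 0, 0, 0, 0],
  [0, 0, 0, 0, 0, 0],
], grip=2.4)

```text
clock: 54.18
tool_pos: [0.5651, 0.2399, -0.0003]
orientation: [-180.0, 0.0, -99.8]
force: [-0.4, 0.4, 3.1]
opening: 0.0331
gripper_force: 30.0
```

```bash
python3 -c "
from h import *
go(.5646,.2391,-.0015,-99.8)"
```

```text
clk 54.18 pos [ 5.651e+02  2.399e+02 -3.000e-01] rpy [-180.     0.   -99.8] j6 -51.0 op 33.1 F [-0.4  0.4  3.1] Mz [ 0.05  0.49 -0.07]
tool delta cm [0.09 0.04 0.12] len 0.15 turn +z deg 0.0
full rotvec tool [-0.  0.  0.]
```

play_rows([
  [0, 0, -1, 0, 0, 0],
  [0, 0, -2.5, 0, 0, 0],
  [0, 0, -3, 0, 0, 0],
  [0, 0, -2, 0, 0, 0],
  [0, 0, 0, 0, 0, 0],
  [0, 0, 0, 0, 0, 0],
])

```text
clock: 54.68
tool_pos: [0.5657, 0.2403, 0.0863]
orientation: [-179.9, 0.1, -99.8]
force: [0.2, -0.6, -0.7]
opening: 0.0328
gripper_force: 30.0
```

```bash
python3 -c "
from h import *
go(.5175,-.0093,.06,-99.8)"
```

```text
clk 54.68 pos [565.7 240.3  86.3] rpy [-1.799e+02  1.000e-01 -9.980e+01] j6 -51.0 op 32.8 F [ 0.2 -0.6 -0.7] Mz [ 0.01  0.18 -0.03]
tool delta cm [25.42  0.52  2.56] len 25.56 turn +z deg 0.0
full rotvec tool [-0.1  0.1  0. ]
```

play_rows([
  [1.3, 0.05, 0, 0, 0, 0],
  [2.5, 0.05, 0, 0, 0, 0],
  [2.5, 0.05, 0, 0, 0, 0],
  [2.5, 0.05, 0, 0, 0, 0],
  [2.5, 0.05, 0, 0, 0, 0],
  [2.5, 0.05, 0, 0, 0, 0],
  [2.5, 0.05, 0, 0, 0, 0],
  [2.5, 0.05, 0, 0, 0, 0],
  [2.5, 0.05, 0, 0, 0, 0],
  [2.5, 0.05, 0, 0, 0, 0],
  [1.6, 0.05, 0.5, 0, 0, 0],
  [0, 0, 1.5, 0, 0, 0],
  [0, 0, 0.5, 0, 0, 0],
  [0, 0, 0, 0, 0, 0],
  [0, 0, 0, 0, 0, 0],
  [0, 0, 0, 0, 0, 0],
])

```text
clock: 56.02
tool_pos: [0.5167, -0.0093, 0.0594]
orientation: [180.0, -0.0, -99.7]
force: [-0.3, 0.4, -0.1]
opening: 0.0332
gripper_force: 30.0
```

```bash
python3 -c "
from h import *
go(.5175,-.0093,.033,-99.8)"
```

```text
clk 56.02 pos [516.7  -9.3  59.4] rpy [180.   -0.  -99.7] j6 -30.5 op 33.2 F [-0.3  0.4 -0.1] Mz [0.04 0.11 0.04]
tool delta cm [-0.02 -0.08  2.64] len 2.64 turn +z deg 0.1
full rotvec tool [ 0.  -0.   0.1]
```

play_rows([
  [-0.02, -0.06, 0.9, 0, 0, 0],
  [0, 0, 0.9, 0, 0, 0],
  [0, 0, 0.7, 0, 0, 0],
  [0, 0, 0, 0, 0, 0],
  [0, 0, 0, 0, 0, 0],
  [0, 0, 0, 0, 0, 0],
])

```text
clock: 56.52
tool_pos: [0.5171, -0.0095, 0.0342]
orientation: [180.0, -0.0, -99.8]
force: [0.4, -0.4, -0.1]
opening: 0.0332
gripper_force: 30.0
```

```bash
python3 -c "
from h import *
go(.5175,-.0093,.021,-99.8)"
```

```text
clk 56.52 pos [517.1  -9.5  34.2] rpy [180.   -0.  -99.8] j6 -30.5 op 33.2 F [ 0.4 -0.4 -0.1] Mz [0.04 0.07 0.01]
tool delta cm [-0.03 -0.03  1.32] len 1.32 turn +z deg 0.0
full rotvec tool [ 0. -0.  0.]
```

play_rows([
  [-0.02, -0.02, 0.2, 0, 0, 0],
  [0, 0, 0.2, 0, 0, 0],
  [0, 0, 0.2, 0, 0, 0],
  [0, 0, 0.2, 0, 0, 0],
  [0, 0, 0.1, 0, 0, 0],
  [0, 0, 0, 0, 0, 0],
])

```text
clock: 57.02
tool_pos: [0.5171, -0.0095, 0.025]
orientation: [180.0, -0.0, -99.8]
force: [-0.1, 0.7, -0.4]
opening: 0.0331
gripper_force: 30.0
```

play_rows([
  [0, 0, 0.15, 0, 0, 0],
  [0, 0, 0.15, 0, 0, 0],
  [0, 0, 0.12, 0, 0, 0],
  [0, 0, 0, 0, 0, 0],
])

```text
clock: 57.35
tool_pos: [0.5173, -0.0094, 0.0209]
orientation: [180.0, -0.0, -99.8]
force: [-0.2, 0.4, 0.4]
opening: 0.0329
gripper_force: 30.0
```

```bash
python3 -c "
from h import *
go(.5175,-.0093,.021,-99.8)"
```

```text
clk 57.35 pos [517.3  -9.4  20.9] rpy [180.   -0.  -99.8] j6 -30.5 op 32.9 F [-0.2  0.4  0.4] Mz [-0.04  0.02 -0.04]
tool delta cm [-0.02 -0.02 -0.01] len 0.03 turn +z deg 0.0
full rotvec tool [ 0. -0.  0.]
```

Seated. Release, rise, and park at -y for the final look.

play_rows([
  [0, 0, 0, 0, 0, 0],
  [0, 0, 0, 0, 0, 0],
  [0, 0, 0, 0, 0, 0],
  [0, 0, -1, 0, 0, 0],
  [0, 0, -3, 0, 0, 0],
  [0, 0, -3, 0, 0, 0],
  [0, 0, -3, 0, 0, 0],
  [0, 0, -1, 0, 0, 0],
  [0, 0, 0, 0, 0, 0],
], grip=4.0)

```text
clock: 58.1
tool_pos: [0.5194, -0.0089, 0.1352]
orientation: [-179.6, 0.2, -99.7]
force: [0.2, 0.2, -0.5]
opening: 0.04
gripper_force: 0.0
```

play_rows([
  [2.7, 0, 0, 0, 0, 0],
  [2.7, 0, 0, 0, 0, 0],
  [2.7, 0, 0, 0, 0, 0],
  [2.7, 0, 0, 0, 0, 0],
  [2.7, 0, 0, 0, 0, 0],
  [2.7, 0, 0, 0, 0, 0],
  [2.7, 0, 0, 0, 0, 0],
  [2.7, 0, 0, 0, 0, 0],
  [2.7, 0, 0, 0, 0, 0],
  [2.7, 0, 0, 0, 0, 0],
  [2.7, 0, 0, 0, 0, 0],
  [2.7, 0, 0, 0, 0, 0],
  [2.7, 0, 0, 0, 0, 0],
  [2.7, 0, 0, 0, 0, 0],
  [0, 0, 0, 0, 0, 0],
  [0, 0, 0, 0, 0, 0],
])

```text
clock: 59.43
tool_pos: [0.452, -0.3828, 0.13]
orientation: [179.9, 0.0, -99.9]
force: [-0.1, 0.2, -1.0]
opening: 0.0399
gripper_force: 0.0
```

```bash
python3 - <<'E'
from h import *
from fit import rectify
t=snapshot('top'); s=snapshot('scene'); go(.4,-.4,.1)
P=dict(OA=(537.7,109.1),SA=(527.4,50),RA=(517.3,-9.1),RB=(476.5,119.7),SB=(456,1.4))
for n,p in P.items():
    for c,q,th in(('top',t,180),('scene',s,130)):
        im,X,Y=rectify(q,p,.0452,14,.5); m=(im<th)&(np.hypot(X,Y)<11)
        print(n,c,"disc offset",(round((X[m]).mean(),1),round(Y[m].mean(),1)) if m.any() else None,m.sum())
im,X,Y=rectify(t,(471.5,-92.2),.0615,20); r=np.hypot(X,Y);A=np.degrees(np.arctan2(Y,X))%360
print([(a,round(im[(r>8)&(r<15)&(abs((A-a+180)%360-180)<5)].mean())) for a in range(60,110,10)])
save(s,'send.png',(330,190,460,275),6)
save(t,'tend.png',(335,235,465,305),6)
E
```

```text
clk 59.53 pos [ 452.6 -381.5  130.4] rpy [179.9   0.  -99.8] j6 11.4 op 40.2 F [0.5 0.2 0.3] Mz [0.08 0.07 0.01]
tool delta cm [2.72 4.87 3.05] len 6.35 turn +z deg None
OA top disc offset (np.float64(0.8), np.float64(0.2)) 541
OA scene disc offset (np.float64(2.3), np.float64(-1.2)) 598
SA top disc offset (np.float64(0.1), np.float64(-1.2)) 505
SA scene disc offset (np.float64(2.0), np.float64(-2.5)) 574
RA top disc offset (np.float64(-0.1), np.float64(-0.2)) 521
RA scene disc offset (np.float64(2.2), np.float64(-1.9)) 576
RB top disc offset (np.float64(0.2), np.float64(-0.8)) 486
RB scene disc offset (np.float64(2.0), np.float64(-2.1)) 590
SB top disc offset (np.float64(0.5), np.float64(-0.2)) 515
SB scene disc offset (np.float64(2.5), np.float64(-1.4)) 650
[(60, 242), (70, 235), (80, 228), (90, 238), (100, 245)]
```

View pics/tend.png

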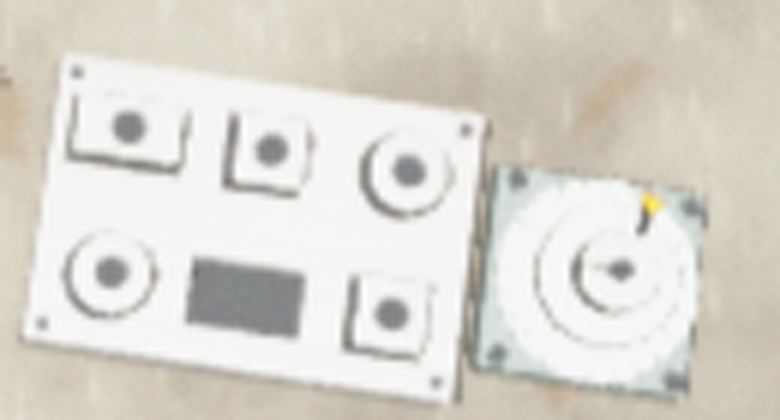

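View pics/send.png

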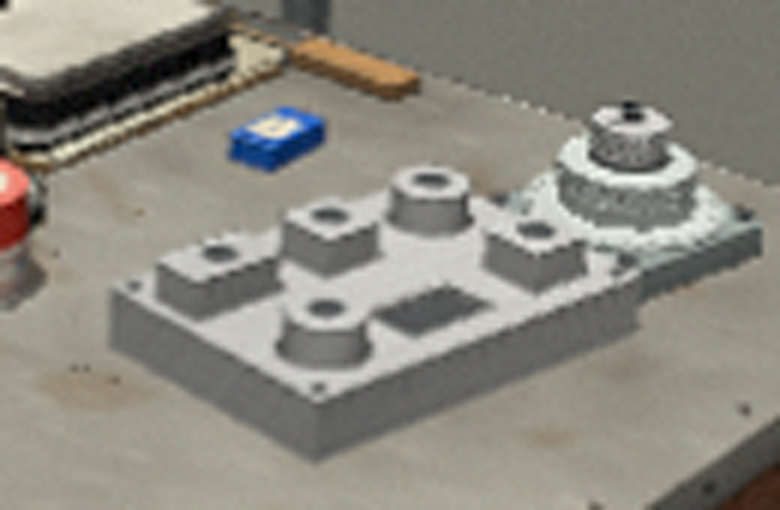

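All five dies sit level in their pockets (top crop: oblong (128,127), squares (272,150) and (391,315), rounds (408,172) and (111,270)). The pointer is at the brass marker (650,204) and the ring is tight. Handing in.

```bash
python3 -c "
from plant import close_job
print(close_job())"
```

```text
the job is handed in; nothing more can be done
None
```

The job is handed in: the floor height is set to the marker, the lock ring is tight again, and all five dies sit flat in pockets of their own shape; the hand-in gave no verdict.

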